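Load the shim plates and fit the keeper spring

TASK

Load the drilling fixture: take every thin aluminium plate from the grey board and stack them flat in the fixture's cradle, between its side walls and up to about a centimetre from its end stop. Then, with the whole stack in, put the pin of the tension spring fully into the hole in the lug, and last stretch the spring across the stack and put its eye over the post, right down, so that it stays there under tension. Do not disturb the grease can, the hammer or the cardboard box.

Things in the scene. Friction and masses are not known exactly. Their poses are not given: they have to be found in the camera images.
- board: fixed grey block with a flat smooth top (friction about 0.55), 250 mm (x) by 252 mm (y), 50 mm high, on which the plates lie; dark lips 5 mm wide and 6 mm high along its two sides and far edge, none at the near edge; origin at the centre of its underside. Its near edge (towards the robot) is at x = -125 mm of its frame; the table below that edge is clear
- plate1: thin aluminium plate 160 x 44 x 3 mm, 60 g; three or four are present. Origin: centre of its underside, x along its length, z up. Starts on the board, lying about along the board's x. Too thin to pinch where it lies flat; it slides when fingertips press on it (5 to 10 N) and drag, and can be pinched across its 44 mm width where it overhangs an edge. May get knocked while loose
- plate2: thin aluminium plate 160 x 44 x 3 mm, 60 g; three or four are present. Origin: centre of its underside, x along its length, z up. Starts on the board, lying about along the board's x. Too thin to pinch where it lies flat; it slides when fingertips press on it (5 to 10 N) and drag, and can be pinched across its 44 mm width where it overhangs an edge. May get knocked while loose
- plate3: thin aluminium plate 160 x 44 x 3 mm, 60 g; three or four are present. Origin: centre of its underside, x along its length, z up. Starts on the board, lying about along the board's x. Too thin to pinch where it lies flat; it slides when fingertips press on it (5 to 10 N) and drag, and can be pinched across its 44 mm width where it overhangs an edge. May get knocked while loose
- plate4: thin aluminium plate 160 x 44 x 3 mm, 60 g; three or four are present. Origin: centre of its underside, x along its length, z up. Starts on the board, lying about along the board's x. Too thin to pinch where it lies flat; it slides when fingertips press on it (5 to 10 N) and drag, and can be pinched across its 44 mm width where it overhangs an edge. May get knocked while loose
- fixture: fixed drilling fixture: green base plate 190 mm (x) by 214 mm (y), 12 mm thick, with a steel cradle along x in the middle, a dark lug with a hole at its +y side and a dark boss with a headed post at its -y side; origin at the centre of the base's underside, x along the cradle towards its end stop
- cradle (a point): point on the cradle's bed, 41 mm above the table, under a plate's centre when its far end touches the end stop; axes as the fixture's. Bed from x = -40 to +80 mm; side walls' inner faces at y = +-26 mm, tops 14 mm above the bed; end stop at x = +80 mm, as high. A loaded plate overhangs the bed's near end (-x) by 40 mm, with free space for fingers beside it and 29 mm below
- hole (a point): centre of the mouth of the vertical through hole, 16 mm wide with a small chamfer, 43 mm deep, in the lug (36 x 36 mm). Mouth 55 mm above the table, level with the wall tops. 170 mm from the post along the fixture's y
- post (a point): foot of the upright post, at the centre of the top of its boss (36 x 36 mm), 55 mm above the table, level with the wall tops. The post is 12 mm thick and 14 mm tall; its top 4 mm is a head 16 mm wide
- stand: fixed wooden block 138 mm (x) by 50 mm (y), 50 mm high, on which the spring lies at the start with its pin hanging down past the block's -x end; origin at the centre of its underside
- spring: tension spring, 165 mm long slack, 22 mm thick, 220 g, lying level, pin down. Origin: underside of the pin-end block, on the pin's axis; x along the spring to its eye, z up. Pin-end block 24 mm (x) by 14 mm (y), 38 mm high, x = -12 to 12 mm, gripped across y. Coils x = 12 to 97 mm, flush with the underside. Pin to eye 135 mm slack; the ends move apart only along x, stiff otherwise
- spring_end (a joint): how far the spring is stretched: 0 slack, up to 0.07 m; pull 2 N to start, then 0.2 N per mm. It springs back when let go. About 0.025 m when fitted
- pin (a point): lowest point of the spring's pin (9 mm thick, round tip), 30 mm below the spring's underside
- tab (a point): middle of where to grip the pin-end fitting, 26 mm above the spring's underside, right above the pin
- end_tab (a point): middle of where to grip the eye-end fitting: a dark flat-sided block 20 mm along the spring, 14 mm across, from the underside up to 38 mm; this point is 26 mm above the underside and 28 mm before the eye's centre
- eye (a point): centre of the spring's eye at its underside: a flat ring, 26 mm inner and 36 mm outer diameter, 6 mm thick, level with the spring's underside
- grease_can: bystander: a steel can, 66 mm wide, 120 mm high, behind the work; origin at the centre of its underside
- hammer: bystander: a hammer lying on the table behind the work; origin at its underside
- parts_box: bystander: a cardboard box 90 x 70 x 60 mm beside the work; origin at the centre of its underside
Not all that is in view belongs to the job. Leave any yellow look-alike of the plate4 alone.

How it is judged (in metres and radians):
On the way, in this order (a step that is already met when the one before it is completed fails the run):
1. all the plates lie flat in the cradle (x of plate1 in the frame of cradle between -0.018 and 0.005 m and y of plate1 in the frame of cradle between -0.007 and 0.007 m and z of plate1 in the frame of cradle between -0.003 and 0.0125 m and angle between the x axis of each of plate1, plate2, plate3, plate4 and the x axis of fixture, either way round below 0.12 rad and angle between the z axis of each of plate1, plate2, plate3, plate4 and the z axis of fixture, either way round below 0.08 rad and x of plate2 in the frame of cradle between -0.018 and 0.005 m and y of plate2 in the frame of cradle between -0.007 and 0.007 m and z of plate2 in the frame of cradle between -0.003 and 0.0125 m and x of plate3 in the frame of cradle between -0.018 and 0.005 m and y of plate3 in the frame of cradle between -0.007 and 0.007 m and z of plate3 in the frame of cradle between -0.003 and 0.0125 m and x of plate4 in the frame of cradle between -0.018 and 0.005 m and y of plate4 in the frame of cradle between -0.007 and 0.007 m and z of plate4 in the frame of cradle between -0.003 and 0.0125 m), for 0.2 s.
2. the spring's pin is in the hole of the lug (horizontal distance between pin and hole below 0.01 m and z of pin in the frame of hole below -0.018 m), for 0.2 s.
3. the spring is stretched and its eye is over the post (all of step 2 and horizontal distance between eye and post below 0.012 m and z of eye in the frame of post between -0.005 and 0.007 m and value of joint spring_end above 0.015 m), for 0.2 s.
At the end, for the whole second after the job is handed in: Plates flat in the cradle, within 7 mm of its middle line and 18 mm of the end stop, straight within 0.12 rad; pin at least 18 mm into the hole; eye over the post, within 7 mm of the boss; spring stretched at least 15 mm; all at rest and let go (all of step 1 and all of step 3 and linear speed of each of spring, plate1, plate2, plate3, plate4 below 0.02 m/s); the robot touches nothing.
It fails at once if the grease can is moved more than 25 mm (distance of grease_can from where it was at the start of the episode above 0.025 m).
It fails at once if the hammer is moved more than 25 mm (distance of hammer from where it was at the start of the episode above 0.025 m).
It fails at once if the parts box is moved more than 25 mm (distance of parts_box from where it was at the start of the episode above 0.025 m).
Of plate1, plate2, plate3, plate4 only 3 to 4 are there at a start; the rules pass over those that are not, and their reading is None.
At some moment in a run one of plate1, plate2, plate3, plate4 may be knocked a few centimetres aside while the robot is not near it.
It also fails if it takes over 210 s, if anything falls off the work surface, if the arm or the gripper's body presses on something with over 40 N, if the wrist force passes 120 N, or if a joint passes its speed limit or range.

ROBOT

A 7-joint arm with a two-finger parallel gripper is mounted at the origin on the work surface. World frame = base frame: x ahead of the robot, y to its left, z up, the work surface at z = 0. Lengths are in m, angles in degrees, forces in N, time in s.
With the tool pointing down it reaches from about 0.35 to 0.9 m from the base axis. Payload 8.1 kg.
Tool frame: the origin (TCP) lies on the centre line of the jaws, within the pads' length; the fingertips stand 14 mm ahead of it and the grasp point (between the pads) lies 5 mm behind it; z points along the fingers, y is the line along which they close (so a half turn about z gives the same grasp; the last joint's range is limited). The gripper opens to 85 mm and grips with 20 to 120 N. Pads are 22 mm wide; open, the fingers measure 114 mm over their backs; the gripper's body (76 mm by 85 mm) begins 54 mm behind the grasp point. The pads swing forward as they close: fully open they stand 13 mm farther back than shut.
Start: joints at [-72.514, 24.895, 1.432, 90.138, -0.665, 64.973, -4.303], TCP at [0.248, 0.574, 0.245] pointing down, gripper open.
Joint ranges: [-149.89, 149.89], [-25.12, 119.58], [-72.63, 75.52], [4.76, 147.25], [-75.54, 255.54], [6.69, 114.76], [-157.13, 157.13]. Speed limits (degrees/s): [127.2, 127.2, 172.46, 172.46, 180, 180, 180].

INTERFACE

Orientations are given as a 3x3 rotation matrix whose columns are the frame's x, y, z axes.
In Python, from rig import manip gives the robot as it stands.
- The arm moves only by the tool send_rows, never from a script. Its argument "moves" is a list that holds one entry, the list of rows, each a list of 5 numbers: the opening, from -1 (shut) to 1 (fully open), then the shift along the tool's x, y, z as a fraction of full scale, then the turn about the tool's z as a fraction of full scale. In form: [[[gripper, dx, dy, dz, roll], ...]]. A call has 1 to 12 rows; each row shifts and turns the commanded pose from where the row before left it, along the tool's axes as they then stand; what a row does not reach is not made up. Full scale, the value 1, is 0.5 m for a shift and 360 degrees for a turn. A row lasts 1/12 s, in which the tool goes at most 41.7 mm and 7.16 degrees, less where a joint would pass 70% of its speed; a pose out of reach is approached as far as the arm can. A call with a number of a shift or a turn outside -1 to 1 is refused whole. A call with a gripper value outside its range is refused whole. The fingers move at their own pace and stop on an object; "newtons" is the grip in N (left out, the last holds). Time passes only in rows, so rows that do not move let the fingers close. It gives the time, the measured TCP pose, the force, the opening and the grip force at its end, in the units of the state.
- manip.get_obs(): the state, without advancing time (a new reading comes with each control period).
- manip.camera(name): name is "scene" or "top" or "wrist"; returns the picture (420x560x3 uint8, red, green, blue); there is no depth.
- manip.calibration(name): a dict with "intrinsics" (3x3 intrinsics, pixels), "R" (3x3) and "t" (3): a world point X has camera coordinates R X + t; the wrist camera has in their place "T_tool_cam" (4x4, takes a point from camera to tool coordinates, whose origin is the TCP and whose axes are the flange's). Camera axes: x right, y down, z forward; pixel columns grow to the right and rows downward; lengths in m; the calibration is good to about 2 mm. A picture is of the moment at which its call begins: read the wrist's pose just before it. calibration takes no time and is no camera call.
- manip.job_done(): hands the job in; it is judged then, once.
The state is a dict: "clock": time; "qpos": joint angles; "qd": joint speeds; "effort": joint torques, N m; "tool_pos": TCP position; "orientation": TCP orientation; "ft_force": force on the tool from outside, world axes, zero at the start; "moment": the same for the moment, N m; "width": finger opening in m; "gripper_force": force on a finger pad.
Only numpy, scipy, OpenCV 4.12 (cv2) and the standard library are available. Lean on these libraries where they do the work, as an engineer would, in place of code of your own. Each camera call takes 0.05 s, during which the arm holds its last target. There are 200 camera calls.

## Working session

There is one attempt and no reset: what is moved stays moved. The work goes in short steps, Python scripts to look and compute and a tool call to move; the robot and the scene stay as the last step left them, time stands still between calls to the robot, and variables do not carry over. Pictures are saved under pics/ and viewed, at most 14 in all, crops included, and the job is handed in when it is done.

Besides the shell and the picture viewer there is one more tool, called after "Request:" as name([rows], argument=value, ...), one row to a line, values as JSON. send_rows: Moves the arm, as the interface text tells. Shift numbers are shares of 0.5 m and turn numbers shares of 360 degrees, none past 1 either way. Its arguments: {"type":"object","properties":{"moves":{"type":"array"},"newtons":{"type":"number"}},"required":["moves"]}

```bash
mkdir -p pics; ls
python3 - <<'E'
from rig import manip
import cv2,numpy as np
o=manip.get_obs();print(o['clock'],o['tool_pos'],o['orientation'],o['width'])
for n in("scene","top"):
    im=manip.camera(n);cv2.imwrite(f'pics/{n}0.png',im[...,::-1]);c=manip.calibration(n);print(n,c)
print(manip.calibration("wrist"))
E
```

```text
pics
0.0 [0.24771357 0.5732721  0.24451179] [[-9.17981890e-01  3.96622002e-01 -4.87839676e-04]
 [ 3.96622268e-01  9.17980607e-01 -1.54347673e-03]
 [-1.64349468e-04 -1.61037176e-03 -9.99998690e-01]] 0.08532035089869378
scene {'intrinsics': array([[437.87173181,   0.        , 274.70909468],
       [  0.        , 437.87173181, 204.65206496],
       [  0.        ,   0.        ,   1.        ]]), 'R': array([[-0.40871297,  0.91263612, -0.00700138],
       [ 0.76255103,  0.33726402, -0.55205879],
       [-0.50146747, -0.2309725 , -0.8337758 ]]), 't': array([ 0.38775826, -0.30874721,  1.62622773])}
top {'intrinsics': array([[407.67496656,   0.        , 278.41057806],
       [  0.        , 407.67496656, 208.35424891],
       [  0.        ,   0.        ,   1.        ]]), 'R': array([[-0.02961063, -0.99942925, -0.01626023],
       [-0.99716274,  0.03066198, -0.06874823],
       [ 0.06920756,  0.01417841, -0.99750152]]), 't': array([-0.1220192 ,  0.5276888 ,  1.13793138])}
{'intrinsics': array([[304.13303044,   0.        , 285.03541287],
       [  0.        , 304.13303044, 207.16896926],
       [  0.        ,   0.        ,   1.        ]]), 'T_tool_cam': array([[ 5.98969510e-05, -9.63878893e-01, -2.66340902e-01,
         6.64802174e-02],
       [ 9.99999997e-01,  6.86588308e-05, -2.35857390e-05,
         7.11947135e-04],
       [ 4.10204509e-05, -2.66340900e-01,  9.63878895e-01,
        -1.28277731e-01],
       [ 0.00000000e+00,  0.00000000e+00,  0.00000000e+00,
         1.00000000e+00]])}
```

View pics/top0.png

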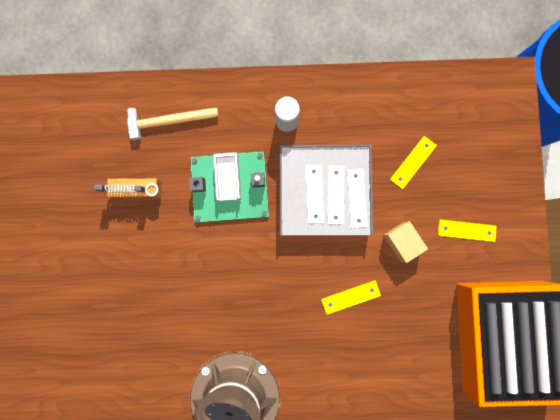

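View pics/scene0.png

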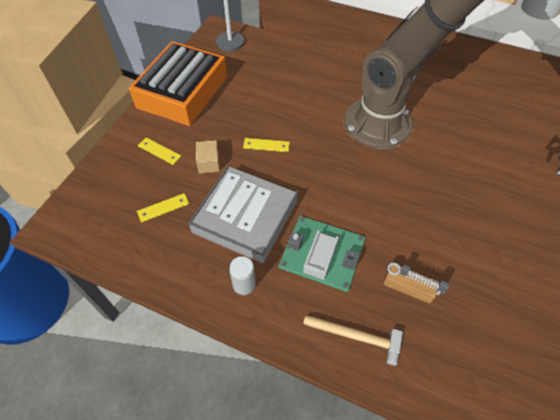

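The top view shows three white plates on the grey board at px (315,193), (336,195) and (357,197). The three bright yellow ones on the table are look-alikes. The spring lies on the stand with its pin end at (98,188) and eye at (152,189). The fixture has its lug at (197,184) and its post at (257,179).

```bash
cat > h.py <<'E'
import numpy as np,cv2
from rig import manip
def cam(n,obs=None):
    c=manip.calibration(n)
    if n!="wrist": return c['intrinsics'],c['R'],c['t']
    o=obs or manip.get_obs();T=np.eye(4);T[:3,:3]=o['orientation'];T[:3,3]=o['tool_pos']
    W=np.linalg.inv(T@c['T_tool_cam']);return c['intrinsics'],W[:3,:3],W[:3,3]
def ray(C,uv,z):
    K,R,t=C;uv=np.atleast_2d(uv).astype(float)
    d=(np.c_[uv,np.ones(len(uv))]@np.linalg.inv(K).T)@R;o=-R.T@t
    return o+d*((z-o[2])/d[:,2])[:,None]
def proj(C,X):
    K,R,t=C;p=(np.atleast_2d(X)@R.T+t)@K.T;return p[:,:2]/p[:,2:]
def shoot(n,name):
    o=manip.get_obs();im=manip.camera(n)[...,::-1].copy();cv2.imwrite(f'pics/{name}.png',im);return im,cam(n,o),o
def blobs(m,amin,amax=1e9):
    cs,_=cv2.findContours(m.astype(np.uint8),cv2.RETR_EXTERNAL,cv2.CHAIN_APPROX_NONE)
    return [c for c in cs if amin<cv2.contourArea(c)<amax]
def rect(C,c,z):
    P=ray(C,c[:,0],z)[:,:2].astype(np.float32)*1000
    (x,y),(w,h),a=cv2.minAreaRect(P)
    if w<h: w,h,a=h,w,a+90
    return np.round([x,y,w,h,(a+90)%180-90],1)
E
python3 - <<'E'
from h import *
for n,f in(("top","top0"),("scene","scene0")):
    im=cv2.imread(f'pics/{f}.png');C=cam(n);hsv=cv2.cvtColor(im,cv2.COLOR_BGR2HSV);H,S,V=cv2.split(hsv)
    white=(S<30)&(V>190)
    for c in blobs(white,100,2500): 
        r=rect(C,c,.053)
        if .2*1000<r[0]<800 and abs(r[1])<500: print(n,'white',c[:,0].mean(0),r)
    g=(H>60)&(H<90)&(S>100)
    for c in blobs(g,500): print(n,'green',rect(C,c,.012))
    y=(H>20)&(H<35)&(S>180)&(V>180)
    for c in blobs(y,150): print(n,'yellow',rect(C,c,.003))
    if n=="top":
        print('post',ray(C,(257,178),.069),'lug',ray(C,(197,184),.055),'eye',ray(C,(152,189),.056),'pin',ray(C,(98,188),.08))
a=cv2.imread('pics/top0.png')
crop=cv2.resize(a[135:245,85:385],None,fx=2.6,fy=2.6,interpolation=cv2.INTER_CUBIC);b=cv2.imread('pics/scene0.png')[160:310,180:460]
crop2=cv2.resize(b,(780,300));cv2.imwrite('pics/crop0.png',np.vstack([crop,crop2[:, :780]]))
E
```

```text
top white [151.35294118 189.20588235] [584.4 212.6  33.6  30.6  88.2]
top white [226.28571429 175.91729323] [614.7   2.5 130.   66.6   2.9]
top white [132.3943662  123.15492958] [774.4 263.8  85.2  25.8   5. ]
top green [591.    1.9 211.4 187.6 -87.3]
top yellow [ 124.1 -797.1  323.9  239.6    0. ]
top yellow [ 267.9 -333.7  163.4   48.3  -72.7]
top yellow [ 446.1 -669.7  162.8   48.1   81.9]
top yellow [ 646.7 -528.5  163.2   47.   -40.2]
post [[ 0.60475297 -0.08281111  0.069     ]] lug [[0.59541533 0.08425461 0.055     ]] eye [[0.58533857 0.20886189 0.056     ]] pin [[0.58964359 0.34792123 0.08      ]]
scene white [395.2        341.54545455] [786.4 266.2  55.3  21.7   9.1]
scene white [240.34920635 267.87301587] [ 762.4 -189.6   68.4   60.2   23.9]
scene white [323.44827586 251.10344828] [616.1   5.4 101.1  49.4   2.8]
scene white [253.68627451 209.        ] [ 565.  -241.8  161.2   43.9    0.6]
scene white [237.70526316 201.29473684] [ 560.4 -299.8  161.8   43.9   -3.1]
scene white [222.83505155 192.74226804] [ 550.2 -357.3  161.1   44.5    1.5]
scene green [ 5.980e+02  2.000e-01  2.078e+02  1.876e+02 -8.730e+01]
scene yellow [ 651.9 -531.4  160.5   47.   -40.1]
scene yellow [ 274.2 -336.4  160.9   47.4  -72.5]
scene yellow [ 452.2 -672.9  161.2   46.3   82.1]
```

View pics/crop0.png

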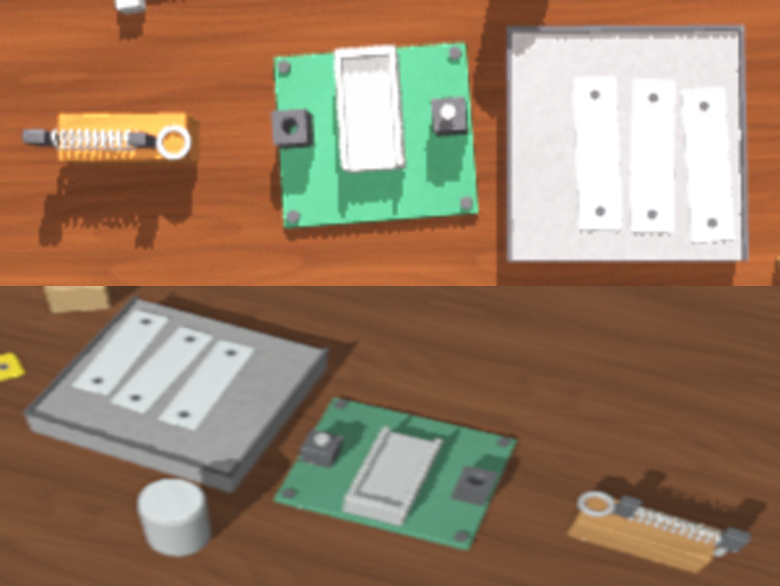

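Request:
send_rows([
  [[1,0,0,0,-0.01625],[1,0,0,0,-0.01625],[1,0,0,0,-0.01625],[1,0,0,0,-0.01625]],
])

```text
clock: 0.43
tool_pos: [0.2477, 0.5735, 0.2448]
orientation: [[-1.0, -0.006, -0.0], [-0.006, 1.0, -0.001], [0.0, -0.001, -1.0]]
ft_force: [0.4, -0.4, -0.2]
width: 0.0854
gripper_force: 0.0
```

Request:
send_rows([
  [[1,-0.042,-0.062,0,0],[1,-0.042,-0.062,0,0],[1,-0.042,-0.062,0,0],[1,-0.042,-0.062,0,0],[1,-0.042,-0.062,0,0],[1,-0.042,-0.062,0,0],[1,-0.042,-0.062,0,0],[1,-0.042,-0.062,0,0],[1,-0.042,-0.062,0,0],[1,-0.042,-0.062,0,0],[1,-0.042,-0.062,0,0],[1,-0.042,-0.062,0,0]],
])

```text
clock: 1.43
tool_pos: [0.5006, 0.2001, 0.2452]
orientation: [[-1.0, -0.001, -0.0], [-0.001, 1.0, -0.0], [0.0, -0.0, -1.0]]
ft_force: [-0.2, 0.9, 0.2]
width: 0.0857
gripper_force: 0.0
```

Run:
```python
from h import *
im,C,o=shoot("wrist","w1");print(o['clock'],o['tool_pos'],o['orientation'],o['qpos'],o['ft_force'])
```

```text
1.4333 [0.50063336 0.20006066 0.24518659] [[-9.99999802e-01 -5.64404171e-04 -2.77806547e-04]
 [-5.64370464e-04  9.99999833e-01 -1.21397187e-04]
 [ 2.77875017e-04 -1.21240377e-04 -9.99999954e-01]] [-31.58194444  16.86914381   5.28986167 102.48452437  -1.75828562
  60.74298174  64.37383457] [-0.24877575  0.9063137   0.19911355]
```

View pics/w1.png

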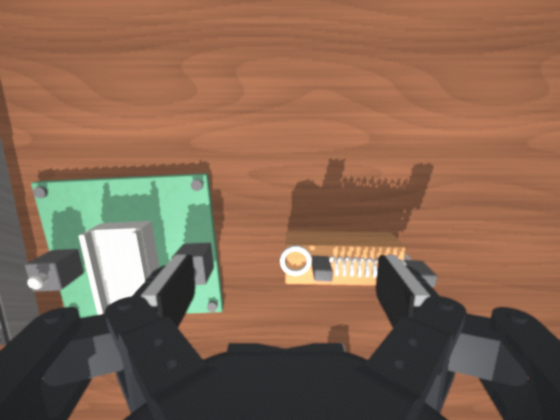

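The eye is at (296,262), end_tab at (322,267) and the pin block at (421,272), partly behind a finger. Next I'll view the fixture and the board.

Request:
send_rows([
  [[1,0.032,-0.072,0,0],[1,0.032,-0.072,0,0],[1,0.032,-0.072,0,0],[1,0.032,-0.072,0,0],[1,0.032,-0.072,0,0],[1,0,0,0,0]],
])

```text
clock: 1.98
tool_pos: [0.4166, 0.0152, 0.245]
orientation: [[-1.0, 0.007, -0.002], [0.007, 1.0, -0.002], [0.002, -0.002, -1.0]]
ft_force: [-0.5, -0.3, -0.4]
width: 0.0849
gripper_force: 0.0
```

Run:
```python
from h import *
im,C,o=shoot("wrist","w2");np.savez('w2.npz',K=C[0],R=C[1],t=C[2]);print(o['tool_pos'])
```

```text
[0.41661972 0.01524666 0.24496237]
```

Request:
send_rows([
  [[1,0,-0.07,0,0],[1,0,-0.07,0,0],[1,0,-0.07,0,0],[1,0,-0.07,0,0],[1,0,-0.07,0,0],[1,0,-0.07,0,0],[1,0,-0.07,0,0],[1,0,-0.07,0,0],[1,0,0,0,0]],
])

```text
clock: 2.78
tool_pos: [0.42, -0.2645, 0.2455]
orientation: [[-1.0, 0.006, 0.0], [0.006, 1.0, -0.004], [-0.0, -0.004, -1.0]]
ft_force: [-0.8, -0.0, 0.2]
width: 0.0858
gripper_force: 0.0
```

Run:
```python
from h import *
im,C,o=shoot("wrist","w3");np.savez('w3.npz',K=C[0],R=C[1],t=C[2]);print(o['tool_pos'],o['qpos'])
a=cv2.imread('pics/w2.png');cv2.imwrite('pics/w23.png',np.vstack([a[:300],im[:300]]))
```

```text
[ 0.4199731  -0.26446199  0.24549737] [  5.68200097  12.93210518  24.66314433 109.2871672   -6.04913196
  58.93479219 122.5774713 ]
```

View pics/w23.png

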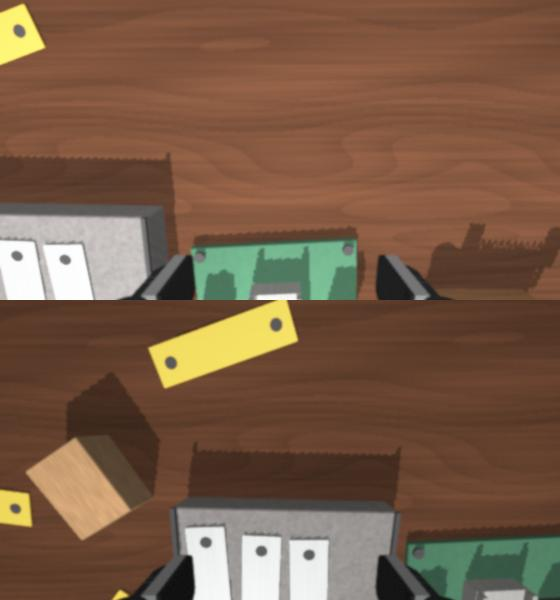

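The wrist image has the robot side at the top. In w3 the plates' near ends are at about (206,527), (261,535) and (309,540), and the board's near edge is at row ~505.

Run:
```python
from h import *
d=np.load('w3.npz');C=(d['K'],d['R'],d['t']);im=cv2.imread('pics/w3.png');H,S,V=cv2.split(cv2.cvtColor(im,cv2.COLOR_BGR2HSV))
m=((S<25)&(V>205)).astype(np.uint8);m[:220]=0;m[330:]=0
for c in blobs(m,300):
    P=ray(C,c[:,0],.053);i=P[:,0].argmin();x0=P[:,0].min();q=P[(P[:,0]<x0+.055)&(P[:,0]>x0+.012)];ym=np.median(q[:,1]);l=q[q[:,1]<ym];r=q[q[:,1]>=ym]
    fl=np.polyfit(l[:,0],l[:,1],1);fr=np.polyfit(r[:,0],r[:,1],1);xe=x0+.03
    print('near x',round(x0*1e3),'sides y at x0+30',np.polyval(fl,xe).round(4),np.polyval(fr,xe).round(4),np.degrees([fl[0],fr[0]]).round(1))
print('edge',ray(C,[(178,208),(396,213)],.05))
# fixture from w1
o=dict(tool_pos=np.array([.50063,.20006,.24519]),orientation=np.array([[-1,-.00056,-.00028],[-.00056,1,-.00012],[.00028,-.00012,-1]]))
W=cam("wrist",o)
print('post head',ray(W,(39,282),.069),'eye',ray(W,(296,262),.056),'endtab',ray(W,(322,267),.088))
for n in('top','scene'):
    print(n, 'edge corners of board' if n=='top' else '', ray(cam('top'),[(507/2.6+85,262/2.6+135),(745/2.6+85,262/2.6+135)],.05) if n=='top' else '')
im=cv2.imread('pics/w1.png');H,S,V=cv2.split(cv2.cvtColor(im,cv2.COLOR_BGR2HSV))
m=((H>60)&(H<90)&(S>80)).astype(np.uint8);print('green corners w1',[ray(W,p,.012).round(4) for p in((33,184),(207,175),(222,311))])
big=cv2.resize(im[160:330,10:450],None,fx=1.8,fy=1.8,interpolation=cv2.INTER_CUBIC);b=cv2.imread('pics/w3.png')[190:330,150:410]
cv2.imwrite('pics/z1.png',np.vstack([big,cv2.resize(b,(520,280))[:,:].copy() if 0 else np.pad(cv2.resize(b,(520,280)),((0,0),(0,big.shape[1]-520),(0,0)))]))
```

```text
near x 482 sides y at x0+30 -0.2597 -0.2173 [-0.1 -0.2]
near x 476 sides y at x0+30 -0.3149 -0.2737 [-2.5  6.3]
near x 466 sides y at x0+30 -0.3739 -0.3346 [12.9 -2.5]
edge [[ 0.44364841 -0.38351381  0.05      ]
 [ 0.45055001 -0.14202872  0.05      ]]
post head [[ 0.60508129 -0.0737079   0.069     ]] eye [[0.58684464 0.21289439 0.056     ]] endtab [[0.57708358 0.23845089 0.088     ]]
top edge corners of board [[ 0.4460989  -0.14047631  0.05      ]
 [ 0.43869141 -0.39026825  0.05      ]]
scene  
green corners w1 [array([[ 0.5053, -0.104 ,  0.012 ]]), array([[0.4942, 0.1069, 0.012 ]]), array([[0.6809, 0.1147, 0.012 ]])]
```

View pics/z1.png

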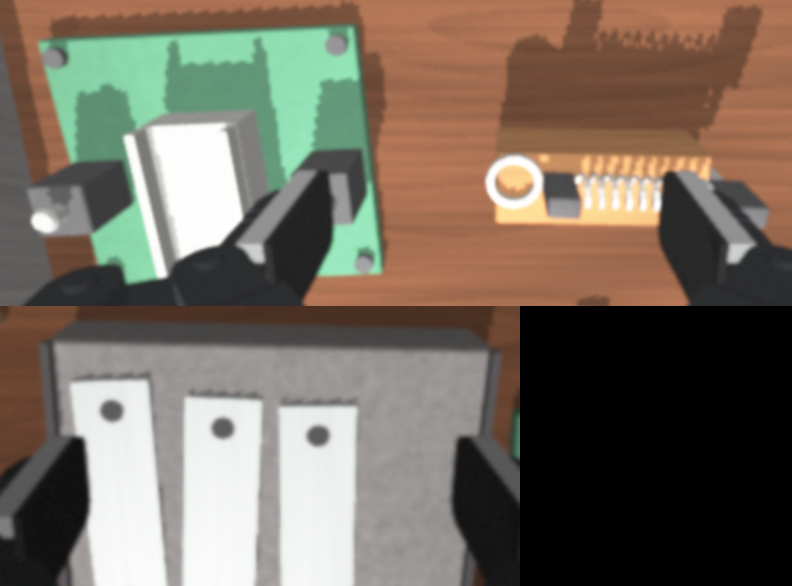

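Request:
send_rows([
  [[-1,-0.045,0.0085,0.05,0],[-1,-0.045,0.0085,0.05,0],[-1,-0.045,0.0085,0.05,0],[-1,-0.045,0.0085,0.05,0],[-1,-0.045,0.0085,0.05,0],[-1,-0.045,0.0085,0.05,0],[-1,0,0,0.02,0],[-1,0,0,0,0],[-1,0,0,0,0]],
], newtons=40)

```text
clock: 3.58
tool_pos: [0.5547, -0.2315, 0.0848]
orientation: [[-1.0, -0.002, -0.002], [-0.002, 1.0, 0.001], [0.002, 0.001, -1.0]]
ft_force: [-0.6, 0.0, 0.8]
width: 0.0002
gripper_force: 0.0
```

Request:
send_rows([
  [[-1,0,0,0.01,0],[-1,0,0,0.005,0],[-1,0,0,0,0]],
])

```text
clock: 3.83
tool_pos: [0.555, -0.2328, 0.0784]
orientation: [[-1.0, 0.0, 0.001], [0.0, 1.0, 0.0], [-0.001, 0.0, -1.0]]
ft_force: [-0.4, -0.4, -0.5]
width: -0.0003
gripper_force: 0.0
```

Request:
send_rows([
  [[-1,0,-0.01,0.01,0],[-1,0,0,0.006,0],[-1,0,0,0.004,0],[-1,0,0,0,0]],
])

```text
clock: 4.17
tool_pos: [0.5549, -0.2377, 0.0673]
orientation: [[-1.0, -0.0, -0.001], [-0.0, 1.0, 0.0], [0.001, 0.0, -1.0]]
ft_force: [-0.5, 0.6, -0.1]
width: 0.0005
gripper_force: 0.0
```

Request:
send_rows([
  [[-1,0,0,0.002,0],[-1,0,0,0.002,0],[-1,0,0,0,0]],
])

```text
clock: 4.42
tool_pos: [0.5552, -0.2376, 0.0671]
orientation: [[-1.0, -0.0, 0.0], [-0.0, 1.0, 0.0], [-0.0, 0.0, -1.0]]
ft_force: [-6.0, 1.6, 16.8]
width: -0.0
gripper_force: 8.0
```

Request:
send_rows([
  [[-1,0,0,-0.0018,0],[-1,0.01,0,0,0],[-1,0.015,0,0,0]],
])

```text
clock: 4.67
tool_pos: [0.5441, -0.2376, 0.0672]
orientation: [[-1.0, -0.001, 0.003], [-0.001, 1.0, -0.001], [-0.003, -0.001, -1.0]]
ft_force: [2.5, -0.0, 4.1]
width: -0.0004
gripper_force: 1.9
```

Request:
send_rows([
  [[-1,0.02,0,0,0],[-1,0.02,0,0,0],[-1,0.02,0,0,0]],
])

```text
clock: 4.92
tool_pos: [0.5124, -0.2378, 0.0672]
orientation: [[-1.0, -0.0, 0.002], [-0.0, 1.0, -0.001], [-0.002, -0.001, -1.0]]
ft_force: [3.7, -0.3, 5.6]
width: 0.0001
gripper_force: 2.5
```

Request:
send_rows([
  [[-1,0.02,0,0,0],[-1,0.02,0,0,0],[-1,0.02,0,0,0],[-1,0.005,0,0,0],[-1,0,0,0,0]],
])

```text
clock: 5.33
tool_pos: [0.4784, -0.238, 0.0671]
orientation: [[-1.0, 0.001, -0.001], [0.001, 1.0, 0.0], [0.001, 0.0, -1.0]]
ft_force: [-1.8, 0.2, 10.3]
width: 0.0002
gripper_force: 5.2
```

Run:
```python
from h import *
im,C,o=shoot("wrist","w4")
```

```text
(no output)
```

View pics/w4.png

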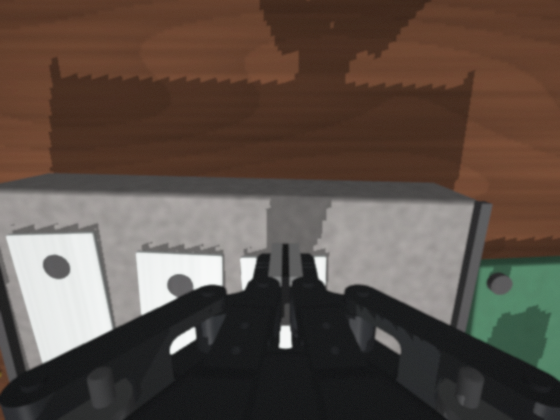

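Run:
```python
from h import *
o=manip.get_obs();C=cam("wrist",o);print(ray(C,[(241,258),(326,254)],.053),ray(C,[(97,226),(223,252)],.053), ray(C,[(300,189)],.05))
```

```text
[[ 0.47833132 -0.26014331  0.053     ]
 [ 0.47615895 -0.21693848  0.053     ]] [[ 0.46108753 -0.33060788  0.053     ]
 [ 0.47502161 -0.26912664  0.053     ]] [[ 0.4431368  -0.23039867  0.05      ]]
```

Request:
send_rows([
  [[-1,0,0,-0.02,0],[-1,-0.06,0,0,0],[-1,-0.06,0,0,0],[-1,-0.05,0,0,0],[-1,0,0,0.016,0],[-1,0,0,0.004,0],[-1,0,0,0.0006,0],[-1,0,0,0,0]],
])

```text
clock: 6.05
tool_pos: [0.5656, -0.2373, 0.0672]
orientation: [[-1.0, -0.001, 0.002], [-0.001, 1.0, 0.0], [-0.002, 0.0, -1.0]]
ft_force: [4.2, 1.0, 6.0]
width: -0.0004
gripper_force: 2.7
```

Request:
send_rows([
  [[-1,0.003,0,0,0],[-1,0.005,0,0,0],[-1,0.007,0,0,0]],
])

```text
clock: 6.3
tool_pos: [0.5577, -0.2378, 0.0672]
orientation: [[-1.0, -0.0, 0.002], [-0.0, 1.0, -0.0], [-0.002, -0.0, -1.0]]
ft_force: [4.0, 0.4, 5.6]
width: 0.0
gripper_force: 2.6
```

Request:
send_rows([
  [[-1,0,0,0.0012,0],[-1,0.004,0,0,0],[-1,0.008,0,0,0]],
])

```text
clock: 6.55
tool_pos: [0.5527, -0.238, 0.0672]
orientation: [[-1.0, -0.0, 0.003], [-0.0, 1.0, -0.001], [-0.003, -0.001, -1.0]]
ft_force: [5.7, -0.4, 8.3]
width: 0.0003
gripper_force: 4.0
```

Request:
send_rows([
  [[-1,0.01,0,0,0],[-1,0.01,0,0,0],[-1,0.01,0,0,0]],
])

```text
clock: 6.8
tool_pos: [0.5374, -0.2382, 0.0671]
orientation: [[-1.0, -0.0, 0.003], [-0.0, 1.0, -0.001], [-0.003, -0.001, -1.0]]
ft_force: [6.4, -0.7, 8.5]
width: 0.0002
gripper_force: 4.0
```

```bash
cat >> h.py <<'E'
def nearends(name,ymin=-.45,ymax=-.13,V0=200,z=.053):
    im,C,o=shoot("wrist",name);H,S,V=cv2.split(cv2.cvtColor(im,cv2.COLOR_BGR2HSV))
    m=((S<28)&(V>V0)).astype(np.uint8)
    for c in blobs(m,120):
        P=ray(C,c[:,0],z);i=P[:,0].argmin()
        if .3<P[i,0]<.6 and ymin<P[i,1]<ymax:
            q=P[(P[:,0]>P[i,0]+.006)&(P[:,0]<P[i,0]+.02)]
            print('px',c[i,0],'near x',P[i,0].round(4),'y range',q[:,1].min().round(4),q[:,1].max().round(4))
    print('tcp',o['tool_pos'].round(4),'F',o['ft_force'].round(1),'t',o['clock'])
E
python3 -c "from h import *;nearends('w5')"
```

```text
px [193 328] near x 0.579 y range -0.3018 -0.2882
px [287 326] near x 0.5777 y range -0.2407 -0.2352
px [327 214] near x 0.5139 y range -0.2218 -0.217
px [240 158] near x 0.4867 y range -0.2603 -0.2441
px [131 134] near x 0.4759 y range -0.3141 -0.2707
px [ 68 110] near x 0.4655 y range -0.3701 -0.3337
px [284  94] near x 0.4588 y range -0.242 -0.2384
tcp [ 0.5374 -0.2382  0.0671] F [ 6.4 -0.7  8.5] t 6.8
```

Request:
send_rows([
  [[-1,0.016,0,0.0002,0],[-1,0.016,0,0,0],[-1,0.016,0,0,0],[-1,0.016,0,0,0],[-1,0.016,0,0,0],[-1,0.016,0,0,0],[-1,0.01,0,0,0],[-1,0,0,0,0]],
])

```text
clock: 7.52
tool_pos: [0.4833, -0.2384, 0.0671]
orientation: [[-1.0, 0.001, 0.003], [0.001, 1.0, -0.001], [-0.003, -0.001, -1.0]]
ft_force: [1.3, -0.2, 13.9]
width: -0.0001
gripper_force: 6.7
```

```bash
python3 -c "from h import *;nearends('w6')"
```

```text
px [193 328] near x 0.5249 y range -0.302 -0.2884
px [282 326] near x 0.5236 y range -0.241 -0.2354
px [136 244] near x 0.4756 y range -0.3144 -0.2706
px [ 84 224] near x 0.465 y range -0.3769 -0.3335
px [326 214] near x 0.4599 y range -0.2221 -0.2171
px [240 158] near x 0.4327 y range -0.2608 -0.2442
px [271  95] near x 0.4051 y range -0.2421 -0.2381
tcp [ 0.4833 -0.2384  0.0671] F [ 1.3 -0.2 13.9] t 7.5167
```

View pics/w6.png

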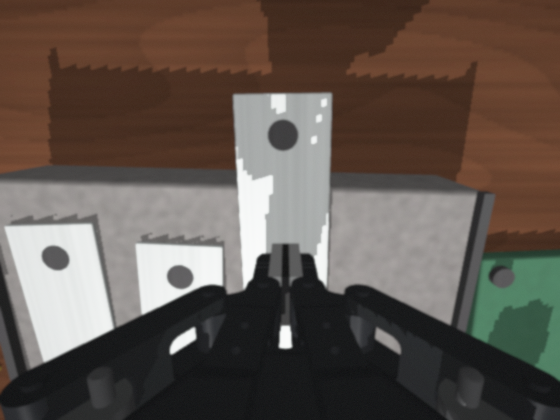

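The plate now overhangs the edge by 40 mm: its near end is at row 95 (x=0.405) and it is straight. I'll pinch it there.

Request:
send_rows([
  [[-1,0,0,-0.04,0],[-1,0.02,0,-0.04,0],[0.6,0.05,-0.001,0,0],[0.6,0.053,0,0,0],[0.6,0,0,0,0],[0.6,0,0,0,0],[0.6,0,0,0.04,0],[0.6,0,0,0.04,0],[0.6,0,0,0.03,0],[0.6,0,0,0.014,0],[0.6,0,0,0,0]],
])

```text
clock: 8.48
tool_pos: [0.4211, -0.2376, 0.0423]
orientation: [[-1.0, -0.001, -0.003], [-0.001, 1.0, 0.001], [0.003, 0.001, -1.0]]
ft_force: [-0.0, -0.0, -0.3]
width: 0.0683
gripper_force: 0.0
```

Request:
send_rows([
  [[-0.15,0,0,0,0],[-0.15,0,0,0,0],[-0.15,0,0,0,0],[-0.15,0,0,0,0]],
], newtons=40)

```text
clock: 8.82
tool_pos: [0.4227, -0.2384, 0.0445]
orientation: [[-1.0, -0.0, 0.001], [-0.0, 1.0, -0.0], [-0.001, -0.0, -1.0]]
ft_force: [-0.4, 1.7, 3.0]
width: 0.0428
gripper_force: 40.2
```

```bash
python3 -c "from h import *;nearends('w7')"
```

```text
px [162 378] near x 0.4753 y range -0.3142 -0.2978
px [ 25 361] near x 0.4655 y range -0.3762 -0.3699
px [335 242] near x 0.4048 y range -0.2564 -0.2168
tcp [ 0.4227 -0.2384  0.0445] F [-0.4  1.7  3. ] t 8.8167
```

Gripped. I'll lift it and pause beside the fixture for a clean look at the cradle.

Request:
send_rows([
  [[-0.15,0,0,-0.01,0],[-0.15,0,0,-0.03,0],[-0.15,0,0,-0.06,0],[-0.15,0,0,-0.075,0],[-0.15,0,0,-0.075,0],[-0.15,0,0,-0.075,0],[-0.15,0,0,-0.075,0],[-0.15,0,0,-0.06,0]],
])

```text
clock: 9.53
tool_pos: [0.4221, -0.2384, 0.2771]
orientation: [[-1.0, -0.0, 0.002], [-0.0, 1.0, -0.001], [-0.002, -0.001, -1.0]]
ft_force: [1.4, -0.3, -0.7]
width: 0.0425
gripper_force: 40.8
```

Request:
send_rows([
  [[-0.15,-0.02,0.04,0,0],[-0.15,-0.03,0.06,0,0],[-0.15,-0.031,0.065,0,0],[-0.15,-0.031,0.065,0,0],[-0.15,-0.031,0.065,0,0],[-0.15,-0.031,0.065,0,0],[-0.15,-0.031,0.065,0,0],[-0.15,-0.031,0.065,0,0],[-0.15,-0.031,0.065,0,0],[-0.15,-0.031,0.065,0,0],[-0.15,-0.031,0.065,0,0],[-0.15,-0.031,0.065,0,0]],
])

```text
clock: 10.53
tool_pos: [0.6022, 0.1386, 0.2741]
orientation: [[-1.0, -0.001, -0.0], [-0.001, 1.0, -0.0], [0.0, -0.0, -1.0]]
ft_force: [1.1, -1.0, -0.6]
width: 0.0425
gripper_force: 40.8
```

Request:
send_rows([
  [[-0.15,0,0.01,0,0],[-0.15,0,0,0,0]],
])

```text
clock: 10.7
tool_pos: [0.6018, 0.1455, 0.2732]
orientation: [[-1.0, -0.005, -0.001], [-0.005, 1.0, 0.001], [0.001, 0.001, -1.0]]
ft_force: [0.8, -0.8, -0.9]
width: 0.0429
gripper_force: 40.8
```

Run:
```python
from h import *
im,C,o=shoot("wrist","w8");np.savez('w8.npz',K=C[0],R=C[1],t=C[2]);print(o['tool_pos'],o['width'],o['gripper_force'])
g=im[100:400,40:440];cv2.imwrite('pics/w8c.png',cv2.resize(g,None,fx=2,fy=2,interpolation=cv2.INTER_CUBIC))
```

```text
[0.60178105 0.14550064 0.27323043] 0.04294313479513042 40.83348333835602
```

View pics/w8c.png

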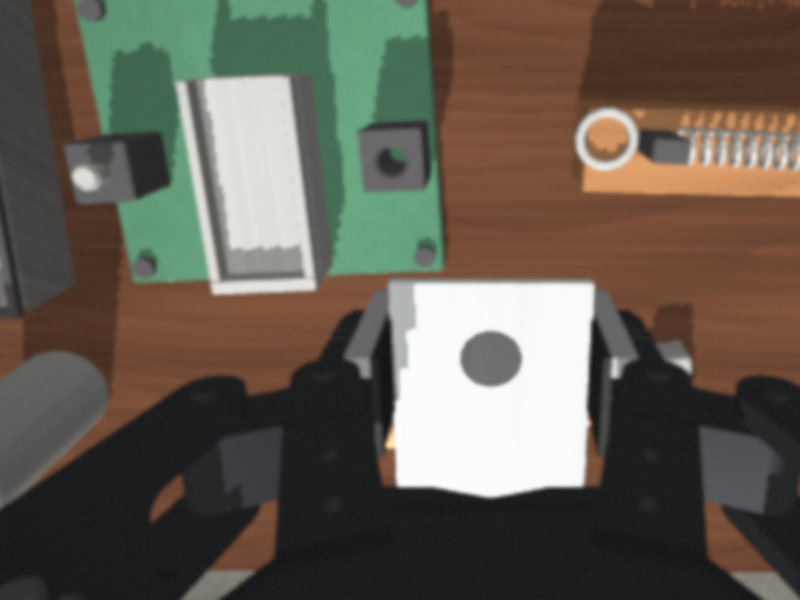

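The crop shows the lug hole at (392,160), the post head at (87,178), and the cradle walls' top corners at about (177,82), (291,76), (212,293) and (316,290).

Run:
```python
from h import *
d=np.load('w8.npz');C=(d['K'],d['R'],d['t'])
f=lambda p:(p[0]/2+40,p[1]/2+100)
def pr(n,p,z): print(n,ray(C,f(p),z)[0,:2].round(4))
pr('hole',(392,160),.055);pr('posthead',(87,178),.069)
for n,p in(('wallL out near',(176,82)),('wallL in near',(190,82)),('wallR out near',(291,76)),('L out far',(212,293)),('R out far',(317,290)),('stop inner R',(303,272)),('stop inner L',(220,278))): pr(n,p,.055)
for p in((65,145),(137,200),(128,138),(75,204)): pr('boss',p,.055)
for p in((360,130),(425,122),(428,187),(363,190)): pr('lug',p,.055)
pr('eye',(607,139),.056)
for p in((433,0),(443,268),(133,282)): pr('base corner',p,.012)
im=cv2.imread('pics/w8.png');g=cv2.cvtColor(im,cv2.COLOR_BGR2GRAY)
for r in(60,100,150,200,240): 
    row=g[100+r//2,40+80:40+165].astype(int);print(r,[(2*(80+i),int(row[i+1]-row[i-1])) for i in range(1,len(row)-1) if abs(row[i+1]-row[i-1])>35])
```

```text
hole [0.5988 0.0894]
posthead [ 0.6073 -0.0788]
wallL out near [ 0.5554 -0.0293]
wallL in near [ 0.5554 -0.0215]
wallR out near [0.5518 0.035 ]
L out far [ 0.6819 -0.0239]
R out far [0.6796 0.0405]
stop inner R [0.6679 0.0328]
stop inner L [ 0.672  -0.0179]
boss [ 0.5911 -0.0975]
boss [ 0.6234 -0.0611]
boss [ 0.5869 -0.0609]
boss [ 0.626  -0.0979]
lug [0.5816 0.0718]
lug [0.5769 0.1089]
lug [0.6147 0.1098]
lug [0.6167 0.0718]
eye [0.5859 0.2125]
base corner [0.5084 0.1109]
base corner [0.6809 0.1144]
base corner [ 0.6922 -0.0981]
60 []
100 [(174, 37), (176, 75), (178, 76), (180, 42), (186, -57), (188, -81), (190, -68), (198, 38), (200, 37), (204, 48), (206, 54), (288, -36), (290, -76), (292, -83), (294, -46)]
150 [(184, 37), (186, 53), (188, 42), (194, -47), (196, -84), (198, -78), (208, 37), (212, 46), (214, 54), (296, -68), (298, -88), (300, -58)]
200 [(194, 51), (196, 54), (204, -74), (206, -85), (208, -52), (222, 43), (224, 53), (302, -59), (304, -89), (306, -69)]
240 [(200, 40), (202, 53), (204, 38), (210, -57), (212, -86), (214, -68), (222, 40), (224, 42), (226, 53), (228, 55), (306, -40), (308, -82), (310, -82), (312, -41)]
```

Request:
send_rows([
  [[-0.15,0.02,-0.036,0.03,0],[-0.15,0.02,-0.036,0.03,0],[-0.15,0.02,-0.036,0.03,0],[-0.15,0.02,-0.036,0.03,0],[-0.15,0.02,-0.036,0.03,0],[-0.15,0.02,-0.036,0.03,0],[-0.15,0.02,-0.036,0.03,0],[-0.15,0.0134,-0.0364,0.03,0],[-0.15,0,0,0,-0.00375],[-0.15,0,0,0,-0.00375],[-0.15,0,0,0,0]],
])

```text
clock: 11.67
tool_pos: [0.5256, -0.003, 0.1545]
orientation: [[-0.999, -0.048, 0.001], [-0.048, 0.999, 0.0], [-0.001, 0.0, -1.0]]
ft_force: [0.4, 0.4, 0.3]
width: 0.0424
gripper_force: 40.9
```

Run:
```python
from h import *
o=manip.get_obs();R=o['orientation'];print(o['tool_pos'],np.degrees(np.arctan2(-R[1,0],-R[0,0])))
d=R.T@(np.array([.5251,.0013,.0])-np.array([*o['tool_pos'][:2],0]));print(d/.5)
```

```text
[ 0.52563421 -0.00301998  0.15451753] 2.7490896565088443
[6.52807064e-04 8.68126699e-03 2.37978999e-07]
```

Request:
send_rows([
  [[-0.15,0,0.0087,0.03,0],[-0.15,0,0,0.05,0],[-0.15,0,0,0.05,0],[-0.15,0,0,0.03,0],[-0.15,0,0,0.01,0],[-0.15,0,0,0,0]],
])

```text
clock: 12.17
tool_pos: [0.5252, 0.0026, 0.0683]
orientation: [[-0.999, -0.048, -0.001], [-0.048, 0.999, 0.0], [0.001, 0.0, -1.0]]
ft_force: [0.2, 0.7, -0.3]
width: 0.0426
gripper_force: 40.9
```

Run:
```python
from h import *
o=manip.get_obs();R=o['orientation'];print(o['tool_pos'],np.degrees(np.arctan2(-R[1,0],-R[0,0])))
d=R.T@(np.array([.5251,.0013,.037])-o['tool_pos']);print(d/.5)
im,C,o=shoot('scene','s1');im2,_,_=shoot('wrist','w9');a=cv2.resize(im[200:310,260:460],None,fx=3,fy=3,interpolation=cv2.INTER_CUBIC)
b=cv2.resize(im2,(360,270));cv2.imwrite('pics/s1c.png',np.vstack([a,np.pad(b,((0,0),(0,240),(0,0)))]))
```

```text
[0.52519384 0.00255829 0.06830513] 2.7695568506337023
[ 0.00024408 -0.00251045  0.06261032]
```

View pics/s1c.png

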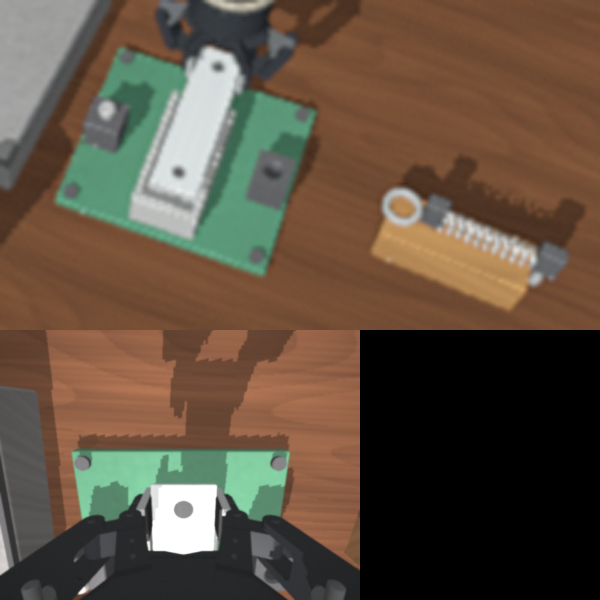

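The plate sits centred above the cradle. Lowering.

Request:
send_rows([
  [[-0.15,0,-0.002,0.02,0],[-0.15,0,0,0.02,0],[-0.15,0,0,0.012,0],[-0.15,0,0,0.006,0],[-0.15,0,0,0,0]],
])

```text
clock: 12.68
tool_pos: [0.5248, 0.001, 0.0388]
orientation: [[-0.999, -0.048, -0.002], [-0.048, 0.999, -0.0], [0.002, -0.0, -1.0]]
ft_force: [-0.2, 0.3, -1.1]
width: 0.0423
gripper_force: 40.9
```

Request:
send_rows([
  [[-0.15,0,0,0.003,0],[-0.15,0,0,0,0]],
])

```text
clock: 12.85
tool_pos: [0.5254, 0.001, 0.0381]
orientation: [[-0.999, -0.048, -0.0], [-0.048, 0.999, 0.0], [0.0, 0.0, -1.0]]
ft_force: [-0.5, 0.6, 0.0]
width: 0.0426
gripper_force: 40.9
```

Request:
send_rows([
  [[-0.15,0,0,0.003,0],[-0.15,0,0,0,0]],
])

```text
clock: 13.02
tool_pos: [0.5255, 0.001, 0.0367]
orientation: [[-0.999, -0.048, 0.0], [-0.048, 0.999, 0.0], [-0.0, 0.0, -1.0]]
ft_force: [-0.1, 0.2, 0.0]
width: 0.0426
gripper_force: 40.9
```

Request:
send_rows([
  [[0.3,0,0,0,0],[0.5,0,0,0,0],[0.6,0,0,0,0],[0.6,0,0,-0.02,0],[0.6,0,0,-0.06,0],[0.6,0,0,-0.08,0],[0.6,0,0,-0.08,0]],
])

```text
clock: 13.6
tool_pos: [0.5244, 0.0008, 0.1583]
orientation: [[-0.999, -0.047, -0.002], [-0.047, 0.999, -0.0], [0.002, -0.0, -1.0]]
ft_force: [1.2, 0.2, 0.5]
width: 0.0683
gripper_force: 0.0
```

Request:
send_rows([
  [[0.6,0.02,-0.07,-0.04,0.00375],[0.6,0.02,-0.07,0,0.00375],[0.2,0.02,-0.07,0,0],[-0.5,0.02,-0.07,0,0],[-1,0.02,-0.07,0,0],[-1,0.02,-0.07,0,0],[-1,0.02,-0.07,0,0],[-1,0,0,0,0]],
])

```text
clock: 14.27
tool_pos: [0.4548, -0.2526, 0.1781]
orientation: [[-1.0, 0.009, 0.0], [0.009, 1.0, -0.004], [-0.001, -0.004, -1.0]]
ft_force: [-0.2, -0.6, -0.6]
width: -0.0003
gripper_force: 0.0
```

Run:
```python
from h import *
nearends('w10')
im,C,o=shoot('scene','s2');H,S,V=cv2.split(cv2.cvtColor(im,cv2.COLOR_BGR2HSV))
m=(S<30)&(V>185)
for c in blobs(m,150,3000):
    print('scene',c[:,0].mean(0).round(),rect(C,c,.053))
a=cv2.resize(im[170:310,180:380],None,fx=3,fy=3,interpolation=cv2.INTER_CUBIC);cv2.imwrite('pics/s2c.png',a)
```

```text
px [192 328] near x 0.5798 y range -0.367 -0.3422
px [217 226] near x 0.4753 y range -0.3145 -0.2708
px [179 215] near x 0.4649 y range -0.3774 -0.3335
tcp [ 0.4548 -0.2526  0.1781] F [-0.2 -0.6 -0.6] t 14.2667
scene [394. 347.] [800.3 268.7  86.9  22.3   6.1]
scene [240. 273.] [ 779.7 -181.2  107.3   59.8   25.8]
scene [319. 254.] [607.8  -1.2 183.8  62.5   3.4]
scene [237. 202.] [ 560.5 -299.7  161.8   45.6   -3.1]
scene [223. 193.] [ 550.3 -357.1  161.4   45.9    1.5]
scene [419.   7.] [-683.6  -44.1  189.1   81.7  -13.9]
```

View pics/s2c.png

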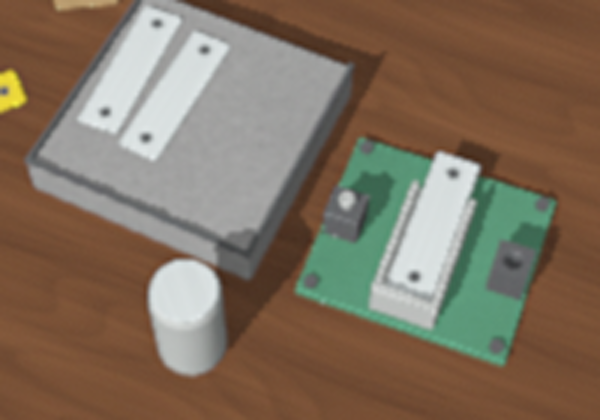

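Request:
send_rows([
  [[-1,-0.041,-0.018,0.041,0],[-1,-0.041,-0.018,0.041,0],[-1,-0.041,-0.018,0.041,0],[-1,-0.041,-0.018,0.041,0],[-1,-0.041,-0.018,0.035,0],[-1,0,0,0.01,0],[-1,0,0,0,0],[-1,0,0,0,0]],
])

```text
clock: 15.03
tool_pos: [0.5602, -0.2881, 0.0723]
orientation: [[-1.0, -0.002, -0.001], [-0.002, 1.0, 0.001], [0.001, 0.001, -1.0]]
ft_force: [-0.2, -0.0, 0.2]
width: 0.0002
gripper_force: 0.0
```

Request:
send_rows([
  [[-1,0,-0.018,0,0],[-1,0,0,0.008,0],[-1,0,0,0.002,0],[-1,0,0,0.002,0],[-1,0,0,0,0]],
])

```text
clock: 15.45
tool_pos: [0.5602, -0.299, 0.0672]
orientation: [[-1.0, 0.0, 0.001], [0.0, 1.0, -0.0], [-0.001, -0.0, -1.0]]
ft_force: [-2.4, 1.2, 6.7]
width: 0.0
gripper_force: 3.6
```

Request:
send_rows([
  [[-1,0.004,0,0.0008,0],[-1,0.008,0,0,0],[-1,0.01,0,0,0]],
])

```text
clock: 15.7
tool_pos: [0.5515, -0.2987, 0.0672]
orientation: [[-1.0, -0.001, 0.004], [-0.001, 1.0, -0.001], [-0.004, -0.001, -1.0]]
ft_force: [4.0, 0.0, 5.9]
width: -0.0001
gripper_force: 2.8
```

```bash
python3 -c "from h import *;nearends('w11')"
```

```text
px [193 328] near x 0.5933 y range -0.3624 -0.3487
px [287 326] near x 0.5919 y range -0.3012 -0.2957
px [339 188] near x 0.515 y range -0.2788 -0.2729
px [254 175] near x 0.5088 y range -0.3162 -0.3048
px [200  76] near x 0.4656 y range -0.3769 -0.3339
tcp [ 0.5515 -0.2987  0.0672] F [4.  0.  5.9] t 15.7
```

Request:
send_rows([
  [[-1,0.008,0,0.0012,0],[-1,0.014,0,0.0002,0],[-1,0.016,0,0,0],[-1,0.016,0,0,0],[-1,0.016,0,0,0],[-1,0.016,0,0,0]],
])

```text
clock: 16.25
tool_pos: [0.5092, -0.2992, 0.0672]
orientation: [[-1.0, -0.001, 0.007], [-0.001, 1.0, -0.002], [-0.007, -0.002, -1.0]]
ft_force: [5.3, -0.3, 9.6]
width: 0.0
gripper_force: 4.6
```

Request:
send_rows([
  [[-1,0.016,0,0,0],[-1,0.016,0,0,0],[-1,0.008,0,0,0],[-1,0,0,0,0]],
])

```text
clock: 16.58
tool_pos: [0.4881, -0.2994, 0.0671]
orientation: [[-1.0, -0.0, 0.005], [-0.0, 1.0, -0.002], [-0.005, -0.002, -1.0]]
ft_force: [2.6, -0.2, 13.3]
width: 0.0
gripper_force: 6.5
```

```bash
python3 -c "from h import *;nearends('w12',V0=150)"
```

```text
px [378 329] near x 0.5303 y range -0.2478 -0.2354
px [193 327] near x 0.5292 y range -0.3638 -0.3489
px [288 325] near x 0.5279 y range -0.3025 -0.2959
px [260 101] near x 0.4124 y range -0.3148 -0.2713
tcp [ 0.4881 -0.2994  0.0671] F [ 2.6 -0.2 13.3] t 16.5833
```

Request:
send_rows([
  [[-1,0.012,0,0,0],[-1,0.006,0,0,0],[-1,0,0,0,0]],
])

```text
clock: 16.88
tool_pos: [0.4797, -0.2994, 0.0671]
orientation: [[-1.0, -0.001, 0.006], [-0.001, 1.0, -0.002], [-0.006, -0.002, -1.0]]
ft_force: [3.6, -0.1, 12.0]
width: -0.0001
gripper_force: 5.9
```

```bash
python3 -c "from h import *;nearends('w13',V0=150);print(manip.get_obs()['qpos'])"
```

```text
px [377 328] near x 0.5214 y range -0.2489 -0.2347
px [194 327] near x 0.5209 y range -0.3642 -0.3483
px [289 325] near x 0.5195 y range -0.3025 -0.2958
px [256 100] near x 0.4037 y range -0.3148 -0.2706
tcp [ 0.4797 -0.2994  0.0671] F [ 3.6 -0.1 12. ] t 16.8833
[ 15.47228774  31.77892802  15.57247942 110.27280334 -12.98119886
  39.2874818  128.91087195]
```

Request:
send_rows([
  [[-1,0,0,-0.04,0],[-1,0.02,0.011,-0.04,0],[0.6,0.05,0,0,0.0083],[0.6,0.047,0,0,0],[0.6,0,0,0,0],[0.6,0,0,0,0],[0.6,0,0,0.04,0],[0.6,0,0,0.04,0],[0.6,0,0,0.03,0],[0.6,0,0,0.013,0],[0.6,0,0,0,0]],
])

```text
clock: 17.85
tool_pos: [0.4188, -0.2913, 0.0423]
orientation: [[-0.999, 0.051, -0.002], [0.051, 0.999, 0.001], [0.002, 0.001, -1.0]]
ft_force: [-0.2, -0.7, 0.5]
width: 0.0684
gripper_force: 0.0
```

Request:
send_rows([
  [[-0.15,0,0,0,0],[-0.15,0,0,0,0],[-0.15,0,0,0,0],[-0.15,0,0,0,0]],
])

```text
clock: 18.18
tool_pos: [0.4197, -0.2923, 0.0445]
orientation: [[-0.999, 0.052, 0.002], [0.052, 0.999, -0.001], [-0.002, -0.001, -1.0]]
ft_force: [-0.2, 0.1, 2.4]
width: 0.0423
gripper_force: 40.2
```

```bash
python3 -c "from h import *;nearends('w14',V0=150)"
```

```text
px [170 369] near x 0.4641 y range -0.3746 -0.3485
px [394 351] near x 0.4592 y range -0.2424 -0.2278
px [493 325] near x 0.4473 y range -0.1909 -0.1646
px [237 248] near x 0.4034 y range -0.3133 -0.2696
tcp [ 0.4197 -0.2923  0.0445] F [-0.2  0.1  2.4] t 18.1833
```

Request:
send_rows([
  [[-0.15,0,0,-0.01,0],[-0.15,0,0,-0.03,0],[-0.15,0,0,-0.06,0],[-0.15,0,0,-0.07,0],[-0.15,0,0,-0.04,0],[-0.15,0,0,0,-0.0079],[-0.15,0,0,0,-0.0079],[-0.15,0,0,0,0]],
])

```text
clock: 18.9
tool_pos: [0.419, -0.2919, 0.1495]
orientation: [[-0.999, -0.05, 0.001], [-0.05, 0.999, -0.0], [-0.001, -0.0, -1.0]]
ft_force: [0.0, 0.9, -0.4]
width: 0.0426
gripper_force: 40.8
```

Request:
send_rows([
  [[-0.15,-0.01,0.03,0,0],[-0.15,-0.02,0.05,0,0],[-0.15,-0.0235,0.058,0,0],[-0.15,-0.0235,0.058,0,0],[-0.15,-0.0235,0.058,0,0],[-0.15,-0.0235,0.058,0,0],[-0.15,-0.0235,0.058,0,0],[-0.15,-0.0235,0.058,0,0],[-0.15,-0.0235,0.058,0,0],[-0.15,-0.0235,0.058,0,0],[-0.15,-0.017,0.034,0,0],[-0.15,0,0,0,0]],
])

```text
clock: 19.9
tool_pos: [0.5238, 0.0076, 0.1484]
orientation: [[-0.999, -0.052, 0.0], [-0.052, 0.999, 0.002], [-0.0, 0.002, -1.0]]
ft_force: [0.9, 1.4, -1.2]
width: 0.0423
gripper_force: 40.8
```

```bash
cat >> h.py <<'E'
def togo(x,y,z=None):
    o=manip.get_obs();R=o['orientation'];p=o['tool_pos'];d=R.T@(np.array([x,y,p[2] if z is None else z])-p)
    print('pos',p.round(4),'yaw',np.degrees(np.arctan2(-R[1,0],-R[0,0])).round(2),'go',(d/.5).round(4),'F',o['ft_force'].round(1),'w',round(o['width'],4),'t',o['clock'])
E
python3 -c "from h import *;togo(.5236,.0013,.039)"
```

```text
pos [0.5238 0.0076 0.1484] yaw 3.0 go [ 0.0011 -0.013   0.2188] F [ 0.9  1.4 -1.2] w 0.0423 t 19.9
```

Request:
send_rows([
  [[-0.15,0,-0.011,0.03,0],[-0.15,0,0,0.05,0],[-0.15,0,0,0.05,0],[-0.15,0,0,0.025,0],[-0.15,0,0,0.01,0],[-0.15,0,0,0,0],[-0.15,0,0,0,0]],
])

```text
clock: 20.48
tool_pos: [0.523, -0.0036, 0.0665]
orientation: [[-0.999, -0.046, -0.0], [-0.046, 0.999, -0.0], [0.0, -0.0, -1.0]]
ft_force: [0.1, -0.5, 1.1]
width: 0.0428
gripper_force: 40.8
```

```bash
python3 -c "from h import *;togo(.5236,.0013,.039)"
```

```text
pos [ 0.523  -0.0036  0.0665] yaw 2.66 go [-0.0017  0.0098  0.055 ] F [ 0.1 -0.5  1.1] w 0.0428 t 20.4833
```

Request:
send_rows([
  [[-0.15,-0.001,0.0098,0,0],[-0.15,0,0,0.02,0],[-0.15,0,0,0.018,0],[-0.15,0,0,0.01,0],[-0.15,0,0,0.004,0],[-0.15,0,0,0,0],[-0.15,0,0,0,0]],
])

```text
clock: 21.07
tool_pos: [0.5252, 0.0021, 0.0414]
orientation: [[-0.999, -0.048, 0.004], [-0.048, 0.999, 0.001], [-0.004, 0.0, -1.0]]
ft_force: [-1.9, 0.4, 16.4]
width: 0.0426
gripper_force: 50.7
```

```bash
python3 -c "from h import *;togo(.5236,.0013,.039)"
```

```text
pos [0.5252 0.0021 0.0414] yaw 2.74 go [ 0.0033 -0.0014  0.0047] F [-1.9  0.4 16.4] w 0.0426 t 21.0667
```

Request:
send_rows([
  [[-0.15,0,0,-0.003,0],[-0.15,0,0,0,0]],
])

```text
clock: 21.23
tool_pos: [0.5248, 0.0021, 0.0426]
orientation: [[-0.999, -0.048, 0.004], [-0.048, 0.999, 0.001], [-0.004, 0.0, -1.0]]
ft_force: [-0.3, 0.8, 9.1]
width: 0.0429
gripper_force: 46.6
```

Run:
```python
from h import *
togo(.5236,.0013,.039);nearends('w15',ymin=-.06,ymax=.06,V0=150,z=.047)
im,C,o=shoot('scene','s3');cv2.imwrite('pics/s3c.png',cv2.resize(im[215:300,270:380],None,fx=5,fy=5,interpolation=cv2.INTER_CUBIC))
```

```text
pos [0.5248 0.0021 0.0426] yaw 2.75 go [ 0.0026 -0.0015  0.0071] F [-0.3  0.8  9.1] w 0.0429 t 21.2333
px [324 229] near x 0.5017 y range -0.0199 0.0241
tcp [0.5248 0.0021 0.0426] F [-0.3  0.8  9.1] t 21.2333
```

View pics/s3c.png

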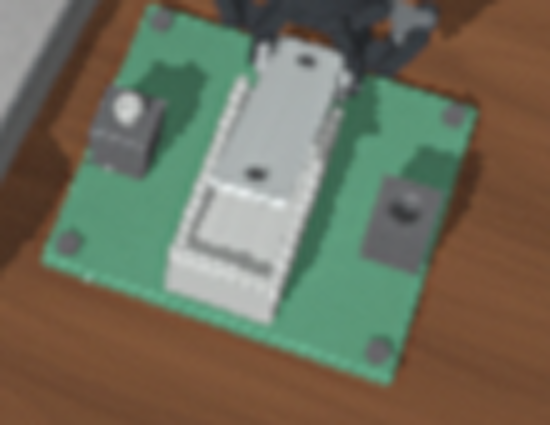

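The scene crop shows the stack pitched up at its far end. My fingertips are pressing on the lower plate's overhanging edge. I'll ease up, let go, retreat and look again.

Request:
send_rows([
  [[-0.15,0,0,-0.004,0],[-0.15,0,0,0,0]],
])

```text
clock: 21.5
tool_pos: [0.5236, 0.0019, 0.0438]
orientation: [[-0.999, -0.048, 0.001], [-0.048, 0.999, 0.0], [-0.001, 0.0, -1.0]]
ft_force: [0.4, 0.4, 1.1]
width: 0.043
gripper_force: 42.6
```

Request:
send_rows([
  [[0.2,0,0,0,0],[0.6,0,0,0,0],[0.6,0,0,0,0],[0.6,0,0,0,0],[0.6,0,0,-0.02,0],[0.6,0,0,-0.06,0],[0.6,0,0,-0.08,0],[0.6,0,0,-0.08,0]],
])

```text
clock: 22.17
tool_pos: [0.5222, 0.0015, 0.165]
orientation: [[-0.999, -0.047, -0.002], [-0.047, 0.999, -0.001], [0.002, -0.0, -1.0]]
ft_force: [1.1, -0.2, -0.2]
width: 0.0682
gripper_force: 0.0
```

Request:
send_rows([
  [[0.6,0.02,-0.06,-0.04,0.00375],[0.6,0.02,-0.07,0,0.00375],[0.2,0.02,-0.075,0,0],[-0.5,0.02,-0.075,0,0],[-1,0.02,-0.075,0,0],[-1,0.02,-0.075,0,0],[-1,0.02,-0.075,0,0],[-1,0.01,-0.075,0,0],[-1,0,0,0,0],[-1,0,0,0,0]],
])

```text
clock: 23.0
tool_pos: [0.4494, -0.2916, 0.1843]
orientation: [[-1.0, 0.005, 0.0], [0.005, 1.0, -0.001], [-0.0, -0.001, -1.0]]
ft_force: [-0.0, 0.9, -0.7]
width: -0.0003
gripper_force: 0.0
```

Run:
```python
from h import *
nearends('w16')
im,C,o=shoot('scene','s4');a=cv2.resize(im[215:300,270:380],None,fx=4,fy=4,interpolation=cv2.INTER_CUBIC)
im,C,o=shoot('top','t4');b=cv2.resize(im[140:235,180:380],None,fx=4,fy=4,interpolation=cv2.INTER_CUBIC)[:,:340]
b=np.pad(b,((0,0),(0,440-b.shape[1]),(0,0)));cv2.imwrite('pics/s4c.png',np.hstack([a,b[:340,:340]]))
```

```text
px [377 330] near x 0.5823 y range -0.2008 -0.1777
px [282 327] near x 0.5784 y range -0.2962 -0.2881
px [181 196] near x 0.4443 y range -0.383 -0.1475
tcp [ 0.4494 -0.2916  0.1843] F [-0.   0.9 -0.7] t 23.0
```

View pics/s4c.png

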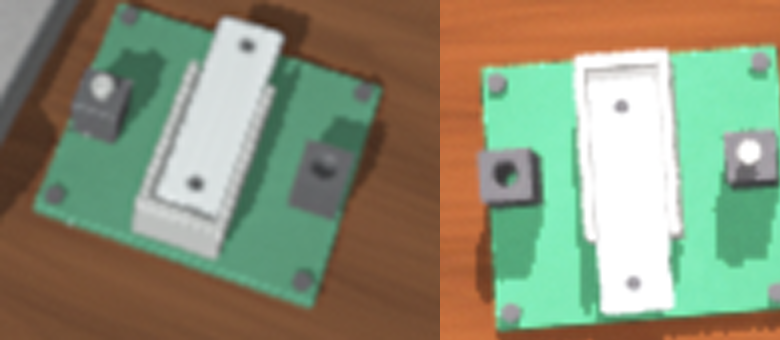

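The stack lies flat again with a small gap to the stop. Checking positions numerically.

Run:
```python
from h import *
T=cam('top');S_=cam('scene')
h=ray(T,[(225.25,166.25),(228.25,210.75)],.047);l=ray(T,(196.5,183.75),.055)[0];print('top holes',h.round(4),'mid',h.mean(0).round(4),'len',np.linalg.norm(h[0]-h[1]),'lug hole',l.round(4))
s=ray(S_,[(247/4+270,45/4+215),(195/4+270,183/4+215)],.047);ls=ray(S_,(322/4+270,168/4+215),.055)[0];print('scene mid',s.mean(0).round(4),np.linalg.norm(s[0]-s[1]),'lug',ls.round(4))
im=cv2.imread('pics/s4.png');H,S,V=cv2.split(cv2.cvtColor(im,cv2.COLOR_BGR2HSV))
for c in blobs((S<30)&(V>185),150,3000):
    r=rect(S_,c,.053)
    if r[1]<-200: print('C scene',r)
nearends('w17',V0=225)
```

```text
top holes [[6.438e-01 6.300e-03 4.700e-02]
 [5.193e-01 5.000e-04 4.700e-02]] mid [0.5815 0.0034 0.047 ] len 0.12457774575594621 lug hole [0.5962 0.0856 0.055 ]
scene mid [0.5867 0.0022 0.047 ] 0.12389901266515631 lug [0.6044 0.0848 0.055 ]
C scene [ 550.3 -357.1  161.4   45.9    1.5]
px [231 216] near x 0.4645 y range -0.3787 -0.3332
tcp [ 0.4509 -0.2876  0.1838] F [-0.6  0.7  0.5] t 23.15
```

Request:
send_rows([
  [[-1,-0.033,-0.022,0.036,0],[-1,-0.033,-0.022,0.036,0],[-1,-0.033,-0.022,0.036,0],[-1,-0.033,-0.022,0.036,0],[-1,-0.033,-0.022,0.036,0],[-1,-0.033,-0.022,0.036,0],[-1,0,0,0.005,0],[-1,0,0,0,0],[-1,0,0,0,0],[-1,0,0,0,0]],
])

```text
clock: 24.03
tool_pos: [0.5496, -0.3541, 0.0741]
orientation: [[-1.0, -0.001, 0.001], [-0.001, 1.0, 0.0], [-0.001, 0.0, -1.0]]
ft_force: [-0.3, -0.4, 0.3]
width: -0.0
gripper_force: 0.0
```

```bash
python3 -c "from h import *;togo(.55,-.354,.067)"
```

```text
pos [ 0.5496 -0.3541  0.0741] yaw 0.08 go [-0.0008  0.0002  0.0141] F [-0.3 -0.4  0.3] w -0.0 t 24.0333
```

Request:
send_rows([
  [[-1,0,0,0.01,0],[-1,0,0,0.004,0],[-1,0,0,0.0016,0],[-1,0,0,0,0]],
])

```text
clock: 24.37
tool_pos: [0.5497, -0.3546, 0.0672]
orientation: [[-1.0, -0.001, 0.001], [-0.001, 1.0, 0.0], [-0.001, 0.0, -1.0]]
ft_force: [-4.1, 2.8, 15.4]
width: -0.0001
gripper_force: 7.4
```

Request:
send_rows([
  [[-1,0.004,0,-0.0002,0],[-1,0.008,0,0,0],[-1,0.012,0,0,0]],
])

```text
clock: 24.62
tool_pos: [0.5403, -0.355, 0.0672]
orientation: [[-1.0, -0.002, 0.006], [-0.002, 1.0, -0.002], [-0.006, -0.002, -1.0]]
ft_force: [4.0, -0.3, 6.4]
width: 0.0001
gripper_force: 3.1
```

Request:
send_rows([
  [[-1,0.016,0,0,0],[-1,0.016,0,0,0],[-1,0.016,0,0,0],[-1,0.016,0,0,0],[-1,0.016,0,0,0]],
])

```text
clock: 25.03
tool_pos: [0.4996, -0.3554, 0.0672]
orientation: [[-1.0, -0.001, 0.005], [-0.001, 1.0, -0.002], [-0.005, -0.002, -1.0]]
ft_force: [4.5, 0.4, 6.8]
width: 0.0002
gripper_force: 3.1
```

Request:
send_rows([
  [[-1,0.014,0,0,0],[-1,0.008,0,0,0],[-1,0,0,0,0],[-1,0,0,0,0]],
])

```text
clock: 25.37
tool_pos: [0.4875, -0.3556, 0.0671]
orientation: [[-1.0, -0.0, 0.003], [-0.0, 1.0, -0.002], [-0.003, -0.002, -1.0]]
ft_force: [-0.9, -0.2, 11.3]
width: 0.0
gripper_force: 5.2
```

```bash
python3 -c "from h import *;nearends('w18',V0=150);print(manip.get_obs()['qpos'])"
```

```text
px [378 328] near x 0.529 y range -0.3051 -0.291
px [289 325] near x 0.5272 y range -0.3587 -0.352
px [330  79] near x 0.4027 y range -0.3785 -0.3346
tcp [ 0.4875 -0.3556  0.0671] F [-0.9 -0.2 11.3] t 25.3667
[ 19.07269126  34.73104924  17.45433391 104.7360448  -14.68482673
  42.53232974 134.47893697]
```

Request:
send_rows([
  [[-1,0,0,-0.04,0],[-1,0.02,-0.002,-0.04,0],[0.6,0.056,0,0,-0.004],[0.6,0.06,0,0,0],[0.6,0,0,0,0],[0.6,0,0,0,0],[0.6,0,0,0.04,0],[0.6,0,0,0.04,0],[0.6,0,0,0.018,0],[0.6,0,0,0,0],[0.6,0,0,0,0]],
])

```text
clock: 26.33
tool_pos: [0.4189, -0.3565, 0.0563]
orientation: [[-1.0, -0.026, -0.001], [-0.026, 1.0, 0.001], [0.001, 0.001, -1.0]]
ft_force: [0.8, -0.2, 0.0]
width: 0.0683
gripper_force: 0.0
```

```bash
python3 -c "from h import *;togo(.4195,-.3565,.057);nearends('w19',V0=150)"
```

```text
pos [ 0.4189 -0.3565  0.0563] yaw 1.49 go [-0.0013  0.0001 -0.0014] F [ 0.8 -0.2  0. ] w 0.0683 t 26.3333
px [424 359] near x 0.4691 y range -0.2841 -0.2608
px [536 324] near x 0.4466 y range -0.2299 -0.2126
px [330 236] near x 0.4022 y range -0.3786 -0.3346
tcp [ 0.4189 -0.3565  0.0563] F [ 0.8 -0.2  0. ] t 26.3333
```

Request:
send_rows([
  [[-0.15,0,0,0,0],[-0.15,0,0,0,0],[-0.15,0,0,0,0],[-0.15,0,0,0,0],[-0.15,0,0,-0.01,0],[-0.15,0,0,-0.03,0],[-0.15,0,0,-0.06,0],[-0.15,0,0,-0.07,0],[-0.15,0,0,-0.03,0],[-0.15,0,0,0,-0.0033],[-0.15,0,0,0,0]],
])

```text
clock: 27.3
tool_pos: [0.4189, -0.3569, 0.1573]
orientation: [[-0.999, -0.048, 0.002], [-0.048, 0.999, -0.001], [-0.002, -0.001, -1.0]]
ft_force: [-0.9, 0.4, -0.8]
width: 0.0424
gripper_force: 40.8
```

Request:
send_rows([
  [[-0.15,-0.01,0.03,0,0],[-0.15,-0.02,0.055,0,0],[-0.15,-0.0235,0.068,0,0],[-0.15,-0.0235,0.068,0,0],[-0.15,-0.0235,0.068,0,0],[-0.15,-0.0235,0.068,0,0],[-0.15,-0.0235,0.068,0,0],[-0.15,-0.0235,0.068,0,0],[-0.15,-0.0235,0.068,0,0],[-0.15,-0.0235,0.068,0,0],[-0.15,-0.016,0.05,0,0],[-0.15,-0.007,0.025,0,0]],
])

```text
clock: 28.3
tool_pos: [0.5224, 0.005, 0.155]
orientation: [[-0.999, -0.051, -0.002], [-0.051, 0.999, 0.001], [0.002, 0.001, -1.0]]
ft_force: [1.1, -0.6, -2.1]
width: 0.0421
gripper_force: 40.8
```

Request:
send_rows([
  [[-0.15,0,0,0,0],[-0.15,0,0,0,0],[-0.15,0,0,0,0]],
])

```text
clock: 28.55
tool_pos: [0.5218, -0.0013, 0.1558]
orientation: [[-0.999, -0.044, -0.002], [-0.044, 0.999, -0.001], [0.002, -0.001, -1.0]]
ft_force: [-0.2, -0.9, -0.0]
width: 0.0423
gripper_force: 40.8
```

```bash
python3 -c "
from h import *;togo(.523,.001,.07);shoot('scene','s5');nearends('w20',V0=150,ymin=-.06,ymax=.06,z=manip.get_obs()['tool_pos'][2]-.004)"
```

```text
pos [ 0.5218 -0.0013  0.1558] yaw 2.55 go [-0.0028  0.0047  0.1715] F [-0.2 -0.9 -0. ] w 0.0423 t 28.55
px [308 185] near x 0.4816 y range -0.0145 0.0116
tcp [ 0.5219 -0.0015  0.156 ] F [-0.3 -0.1  0.6] t 28.6
```

Request:
send_rows([
  [[-0.15,-0.0028,0.0047,0.03,0],[-0.15,0,0,0.05,0],[-0.15,0,0,0.05,0],[-0.15,0,0,0.025,0],[-0.15,0,0,0.01,0],[-0.15,0,0,0,0],[-0.15,0,0,0,0],[-0.15,0,0,0,0]],
])

```text
clock: 29.32
tool_pos: [0.5247, 0.0025, 0.0749]
orientation: [[-0.999, -0.046, 0.002], [-0.046, 0.999, 0.0], [-0.002, 0.0, -1.0]]
ft_force: [-0.6, 1.1, 0.3]
width: 0.0419
gripper_force: 40.8
```

```bash
python3 -c "
from h import *;togo(.523,.001,.0575);nearends('w21',V0=150,ymin=-.06,ymax=.06,z=manip.get_obs()['tool_pos'][2]-.004)
print(ray(cam('wrist'),(308,185),.05))"
```

```text
pos [0.5247 0.0025 0.0749] yaw 2.61 go [ 0.0035 -0.0028  0.0349] F [-0.6  1.1  0.3] w 0.0419 t 29.3167
px [164 373] near x 0.5893 y range -0.0684 -0.0587
px [317 207] near x 0.4942 y range -0.0194 0.0241
tcp [0.5247 0.0025 0.0749] F [-0.6  1.1  0.3] t 29.3167
[[0.4885323  0.01294115 0.05      ]]
```

Request:
send_rows([
  [[-0.15,0,-0.0028,0.01,0],[-0.15,0,0,0.012,0],[-0.15,0,0,0.008,0],[-0.15,0,0,0.004,0],[-0.15,0,0,0,0],[-0.15,0,0,0,0]],
])

```text
clock: 29.87
tool_pos: [0.524, 0.0015, 0.0571]
orientation: [[-0.999, -0.046, -0.0], [-0.046, 0.999, 0.0], [0.0, 0.0, -1.0]]
ft_force: [-2.5, -0.3, 9.0]
width: 0.0423
gripper_force: 45.6
```

```bash
python3 -c "
from h import *;togo(.524,.001,.0575)"
```

```text
pos [0.524  0.0015 0.0571] yaw 2.65 go [ 0.     -0.0011 -0.0008] F [-2.5 -0.3  9. ] w 0.0423 t 29.8667
```

Request:
send_rows([
  [[-0.15,0,0,-0.003,0],[-0.15,0,0,0,0]],
])

```text
clock: 30.03
tool_pos: [0.524, 0.0015, 0.0585]
orientation: [[-0.999, -0.046, 0.0], [-0.046, 0.999, 0.0], [-0.0, 0.0, -1.0]]
ft_force: [0.3, -0.4, 1.8]
width: 0.0424
gripper_force: 42.2
```

Request:
send_rows([
  [[0.2,0,0,0,0],[0.6,0,0,0,0],[0.6,0,0,0,0],[0.6,0,0,-0.02,0],[0.6,0,0,-0.06,0],[0.6,0.06,0,-0.08,0],[0.6,0.06,0,0,0],[0.0,0.03,0,0,0],[-1,0.01,0,0,0],[-1,0,0,0,0],[-1,0,0,0,0]],
])

```text
clock: 30.95
tool_pos: [0.45, -0.0018, 0.1322]
orientation: [[-0.999, -0.047, 0.001], [-0.047, 0.999, 0.0], [-0.001, 0.0, -1.0]]
ft_force: [0.2, 0.3, 0.5]
width: 0.0202
gripper_force: 0.0
```

Run:
```python
from h import *
togo(.48,.0,.05);nearends('w22',V0=150,ymin=-.06,ymax=.06,z=.05)
shoot('scene','s6');shoot('top','t6')
for n,f,b in(('top','t6',(215,240,155,225)),('scene','s6',(295,350,220,280))):
    im=cv2.imread(f'pics/{f}.png');C=cam(n);g=cv2.cvtColor(im,cv2.COLOR_BGR2GRAY)[b[2]:b[3],b[0]:b[1]]
    g=cv2.resize(g,None,fx=4,fy=4,interpolation=cv2.INTER_CUBIC)
    for c in blobs(g<130,40,400):
        x,y,w,h=cv2.boundingRect(c);p=((x+w/2)/4+b[0],(y+h/2)/4+b[2]);print(n,p,w,h,ray(C,p,.050)[0,:2].round(4))
```

```text
pos [ 0.45   -0.0018  0.1322] yaw 2.67 go [-0.0598  0.0008  0.1645] F [0.2 0.3 0.5] w 0.0202 t 30.95
px [304 278] near x 0.4977 y range -0.0165 0.0196
px [318 245] near x 0.4701 y range 0.0207 0.03
px [258 245] near x 0.4721 y range -0.0293 -0.0212
tcp [ 0.45   -0.0018  0.1322] F [0.2 0.3 0.5] t 30.95
scene (346.0, 279.0) 8 8 [0.6719 0.0951]
scene (349.0, 276.875) 8 17 [0.6624 0.1007]
scene (318.75, 261.75) 12 10 [0.653  0.0063]
scene (348.125, 238.875) 15 17 [0.5479 0.059 ]
scene (331.375, 227.125) 11 9 [ 5.299e-01 -2.000e-04]
```

The top plate is at about −8 mm, but a lower plate sticks out roughly 15 mm. I'll square the stack by pushing its near end forward with the shut fingers.

Request:
send_rows([
  [[-1,0,0.003,0.05,0],[-1,0,0,0.05,0],[-1,0,0,0.05,0],[-1,0,0,0.02,0],[-1,-0.02,0,0,0],[-1,-0.02,0,0,0],[-1,0,0,0,0],[-1,0,0,0,0]],
])

```text
clock: 31.77
tool_pos: [0.4711, 0.0005, 0.0476]
orientation: [[-0.999, -0.046, 0.003], [-0.046, 0.999, 0.0], [-0.003, 0.0, -1.0]]
ft_force: [-0.8, 0.6, -0.3]
width: 0.0
gripper_force: 0.0
```

```bash
python3 -c "
from h import *;togo(.497,.0,.047)"
```

```text
pos [0.4711 0.0005 0.0476] yaw 2.66 go [-0.0517 -0.0035  0.0013] F [-0.8  0.6 -0.3] w 0.0 t 31.7667
```

Request:
send_rows([
  [[-1,-0.016,0,0,0],[-1,-0.008,0,0,0],[-1,-0.006,0,0,0],[-1,-0.006,0,0,0],[-1,0,0,0,0]],
])

```text
clock: 32.18
tool_pos: [0.4878, 0.0014, 0.047]
orientation: [[-0.999, -0.047, 0.001], [-0.047, 0.999, 0.0], [-0.001, 0.0, -1.0]]
ft_force: [-0.4, -1.3, 0.1]
width: 0.0003
gripper_force: 0.0
```

Request:
send_rows([
  [[-1,-0.006,0,0,0],[-1,-0.005,0,0,0],[-1,-0.004,0,0,0],[-1,0,0,0,0],[-1,0,0,0,0]],
])

```text
clock: 32.6
tool_pos: [0.4944, 0.0016, 0.0466]
orientation: [[-0.999, -0.046, -0.0], [-0.046, 0.999, 0.0], [0.0, 0.0, -1.0]]
ft_force: [-1.0, -0.0, -0.7]
width: 0.0001
gripper_force: 0.3
```

Run:
```python
from h import *
togo(.497,.0,.047)
shoot('scene','s7')
for n,f,b in(('scene','s7',(295,350,220,280)),):
    im=cv2.imread(f'pics/{f}.png');C=cam(n);g=cv2.cvtColor(im,cv2.COLOR_BGR2GRAY)[b[2]:b[3],b[0]:b[1]]
    g=cv2.resize(g,None,fx=4,fy=4,interpolation=cv2.INTER_CUBIC)
    for c in blobs(g<130,40,400):
        x,y,w,h=cv2.boundingRect(c);p=((x+w/2)/4+b[0],(y+h/2)/4+b[2]);print(n,p,w,h,ray(C,p,.050)[0,:2].round(4))
```

```text
pos [0.4944 0.0016 0.0466] yaw 2.66 go [-0.005  -0.0035 -0.0007] F [-1.  -0.  -0.7] w 0.0001 t 32.6
scene (345.375, 278.0) 13 16 [0.6698 0.0925]
scene (348.875, 277.0) 9 16 [0.6629 0.1005]
scene (318.0, 262.75) 12 10 [0.6568 0.0055]
scene (296.0, 259.375) 8 19 [ 0.6725 -0.0562]
scene (348.0, 237.5) 16 28 [0.5436 0.0571]
scene (331.125, 228.0) 11 10 [5.331e-01 2.000e-04]
scene (329.25, 220.75) 18 6 [ 0.5114 -0.0138]
```

The stack is squared up (top plate now at about −5 mm). Next is the spring: retreat, turn the tool 90° and look at it.

Request:
send_rows([
  [[-1,0.04,0,0,0],[-1,0.02,0,-0.06,0],[-1,0,0,-0.08,0],[-1,0,0,-0.08,0],[-1,0,0,-0.08,0],[-1,0,0,-0.08,0],[-1,-0.045,0.053,-0.03,0],[0,-0.045,0.053,0,0],[0,-0.045,0.053,0,0],[0,-0.045,0.053,0,0],[0,-0.045,0.053,0,0],[0,-0.045,0.053,0,0]],
])

```text
clock: 33.65
tool_pos: [0.5928, 0.1668, 0.2518]
orientation: [[-0.999, -0.046, 0.001], [-0.046, 0.999, 0.0], [-0.001, 0.0, -1.0]]
ft_force: [-0.4, -0.4, 0.9]
width: 0.0428
gripper_force: 0.0
```

Request:
send_rows([
  [[0,-0.03,0.051,0,0.015],[0,0,0,0,0.01958],[0,0,0,0,0.01958],[0,0,0,0,0.01958],[0,0,0,0,0.01958],[0,0,0,0,0.01958],[0,0,0,0,0.01958],[0,0,0,0,0.01958],[0,0,0,0,0.01958],[0,0,0,0,0.01958],[0,0,0,0,0.01958],[0,0,0,0,0.01958]],
])

```text
clock: 34.65
tool_pos: [0.6058, 0.1915, 0.2517]
orientation: [[-0.163, 0.987, 0.0], [0.987, 0.163, 0.0], [0.0, 0.0, -1.0]]
ft_force: [0.2, 0.9, 0.3]
width: 0.0427
gripper_force: 0.0
```

Request:
send_rows([
  [[0,0,0,0,0.01958],[0,0,0,0,0],[0,0,0,0,0],[0,0,0,0,0]],
])

```text
clock: 34.98
tool_pos: [0.6057, 0.1915, 0.2517]
orientation: [[-0.051, 0.999, 0.0], [0.999, 0.051, -0.0], [-0.0, 0.0, -1.0]]
ft_force: [0.5, -0.2, -0.2]
width: 0.0427
gripper_force: 0.0
```

Run:
```python
from h import *
o=manip.get_obs();print(o['tool_pos'],o['orientation'][:,0],o['qpos'])
im,C,o=shoot("wrist","w23");np.savez('w23.npz',K=C[0],R=C[1],t=C[2])
p=proj(C,[[.586,.2125,.056],[.585,.3475,.08],[.594,.0894,.055]]);print(p)
```

```text
[0.60573005 0.19154515 0.25169991] [-5.08747602e-02  9.98705039e-01 -6.72873905e-05] [-45.56401919  28.11795174  35.47192959  90.11434955 -17.23771038
  67.3173451   -3.67797702]
[[266.53799037 167.51577044]
 [269.13243103  17.03229007]
 [269.747182   271.92707576]]
```

Run:
```python
from h import *
d=np.load('w23.npz');C=(d['K'],d['R'],d['t']);im=cv2.imread('pics/w23.png');H,S,V=cv2.split(cv2.cvtColor(im,cv2.COLOR_BGR2HSV))
w=((S<60)&(V>150)).astype(np.uint8);dk=((S<90)&(V<120)).astype(np.uint8)
for n,m in(('w',w),('d',dk)):
    m[240:]=0;m[:,:150]=0;m[:,400:]=0
    for c in blobs(m,60):
        x,y,ww,h=cv2.boundingRect(c);q=(x+ww/2-.5,y+h/2-.5);print(n,(x,y,ww,h),cv2.contourArea(c),'z56',ray(C,q,.056)[0,:2].round(4),'z88',ray(C,q,.088)[0,:2].round(4))
for r in range(0,60,6): print(r,''.join('#' if dk[r,c] else 'o' if w[r,c] else '.' for c in range(235,310)))
for r in range(100,200,5): print(r,''.join('#' if dk[r,c] else 'o' if w[r,c] else '.' for c in range(235,310)))
```

```text
w (249, 37, 41, 148) 2150.5 z56 [0.5865 0.2706] z88 [0.5882 0.2695]
w (273, 3, 15, 26) 111.0 z56 [0.5937 0.3564] z88 [0.5947 0.3468]
d (270, 29, 15, 8) 63.5 z56 [0.5915 0.3419] z88 [0.5927 0.3337]
0 ...........................................................................
6 ...............................................oooo........................
12 ..............................................o.ooo........................
18 ...........................................ooo.ooo.........................
24 ........................................oooooooooo.........................
30 ...................................######..................................
36 ....................................#####..................................
42 ................................ooo........................................
48 ..................................ooooooooooooooooooo......................
54 ...............................oooooo......................................
100 ...........................ooooooooo.......................................
105 ...............................
[... 784 characters left out ...]
.....oooooooooooooooooooooooo...............................
160 ................oooooooo................oooooooo...........................
165 ...............oooooo......................oooooo..........................
170 ...............ooooooo.....................oooooo..........................
175 .................ooooooo.................ooooooo...........................
180 .....................ooooooooooooooooooooooo...............................
185 ...........................................................................
190 ...........................................................................
195 ...........................................................................
```

Run:
```python
from h import *
d=np.load('w23.npz');C=(d['K'],d['R'],d['t']);im=cv2.imread('pics/w23.png');g=cv2.cvtColor(im,cv2.COLOR_BGR2GRAY)
print('eye',ray(C,(267,168),.056),'c1',ray(C,[(278,48),(273.5,115)],.062))
for r in range(0,44,3): print(r,' '.join('%3d'%v for v in g[r,258:302:2]))
for r in range(124,156,3): print(r,' '.join('%3d'%v for v in g[r,252:296:2]))
```

```text
eye [[0.58651046 0.21200782 0.056     ]] c1 [[0.59323533 0.32728078 0.062     ]
 [0.5914578  0.26633732 0.062     ]]
0 120 121 119 111 112 115 120 116 126 122 118 120 121 120 123 119 119 118 120 118 114 118
3 120 122 118 110 110 115 113 119 140 143 142 142 143 145 146 122 118 119 119 117 113 118
6 120 121 118 111 110 116 111 121 140 141 144 147 149 150 144 122 120 118 119 116 114 118
9 120 123 119 111 111 115 110 125 142 145 147 148 149 150 140 121 119 119 119 116 113 120
12 120 121 118 111 111 116 110 131 145 147 148 148 149 154 139 120 118 119 119 115 115 120
15 122 122 119 111 111 116 109 134 145 147 148 150 152 152 136 120 120 119 118 116 118 124
18 121 122 116 111 112 114 111 139 147 148 150 150 152 152 133 120 120 118 118 117 121 124
21 121 122 117 112 110 113 114 142 147 147 149 152 156 155 128 119 120 119 118 116 119 125
24 122 121 116 111 110 113 115 141 148 151 153 154 154 151 125 119 119 119 118 115 120 127
27 122 122 118 111 109 109 119 146 151 151 152 154 154 148 124 119 119 118 118 115 122 126
30 119 123 118 111 110 112  99 110 114 119 124 130 135 135 122 119 117 118 11
[... 689 characters left out ...]
 123 117 115 123 174 240 249 227 226 224 222 222 222 219
136 119 152 155 155 135 134 149 149 152 153 155 158 192 222 225 226 226 224 222 222 222 220
139 122 152 155 155 132 138 151 153 154 156 156 153 195 222 225 225 226 224 222 222 222 219
142 121 153 156 152 130 143 152 153 153 153 156 156 200 223 225 226 225 224 222 222 220 219
145 125 163 162 151 126 145 149 152 152 154 156 161 207 222 226 226 225 223 223 222 222 220
148 157 210 194 152 128 146 150 151 153 153 156 169 212 222 225 226 225 224 224 222 222 221
151 158 190 168 156 140 146 151 151 152 152 154 184 209 217 224 226 225 223 222 223 222 221
154 134 159 195 242 251 251 245 238 227 222 239 251 241 225 225 226 225 224 223 222 222 222
```

Run:
```python
from h import *
d=np.load('w23.npz');C=(d['K'],d['R'],d['t'])
p=ray(C,(279,15.7),.088)[0];e=ray(C,(268,143.5),.088)[0];y=ray(C,(267,168),.056)[0]
print(p,e,y,np.linalg.norm((p-y)[:2]),np.degrees(np.arctan2((p-y)[0],(p-y)[1])),np.degrees(np.arctan2((p-e)[0],(p-e)[1])))
togo(p[0],p[1],.12)
```

```text
[0.59381914 0.34657102 0.088     ] [0.5883279  0.23982776 0.088     ] [0.58651046 0.21200782 0.056     ] 0.13476153406034258 3.108913909877642 2.944894818431707
pos [0.6058 0.1915 0.2518] yaw -87.13 go [ 0.3109 -0.0084  0.2635] F [-0.1  1.2  0.7] w 0.0425 t 35.0333
```

Request:
send_rows([
  [[0,0.039,-0.001,0.03,0],[0,0.039,-0.001,0.03,0],[0,0.039,-0.001,0.03,0],[0,0.039,-0.001,0.03,0],[0,0.039,-0.001,0.03,0],[0,0.039,-0.001,0.03,0],[0,0.039,-0.001,0.03,0],[0,0.038,-0.001,0.03,0],[0,0,0,0,0.0167],[0,0,0,0,0],[0,0,0,0,0],[0,0,0,0,0]],
])

```text
clock: 36.03
tool_pos: [0.5948, 0.3463, 0.1317]
orientation: [[0.056, 0.998, 0.001], [0.998, -0.056, -0.001], [-0.001, 0.001, -1.0]]
ft_force: [0.9, -0.4, 1.3]
width: 0.0428
gripper_force: 0.0
```

```bash
python3 -c "
from h import *;togo(.5938,.3466,.074)"
```

```text
pos [0.5948 0.3463 0.1317] yaw -93.21 go [ 0.0005 -0.0021  0.1153] F [ 0.9 -0.4  1.3] w 0.0428 t 36.0333
```

Request:
send_rows([
  [[0,0.0005,-0.002,0.03,0],[0,0,0,0.04,0],[0,0,0,0.03,0],[0,0,0,0.015,0],[0,0,0,0,0],[0,0,0,0,0]],
])

```text
clock: 36.53
tool_pos: [0.594, 0.3466, 0.0748]
orientation: [[0.058, 0.998, 0.001], [0.998, -0.058, 0.0], [0.0, 0.001, -1.0]]
ft_force: [-0.1, 0.6, 0.3]
width: 0.043
gripper_force: 0.0
```

Request:
send_rows([
  [[-0.4,0,0,0,0],[-0.6,0,0,0,0],[-0.8,0,0,0,0],[-0.8,0,0,0,0],[-0.8,0,0,0,0]],
], newtons=70)

```text
clock: 36.95
tool_pos: [0.5942, 0.3473, 0.0756]
orientation: [[0.058, 0.998, 0.002], [0.998, -0.058, 0.001], [0.001, 0.002, -1.0]]
ft_force: [-0.7, -0.8, 6.6]
width: 0.0128
gripper_force: 68.5
```

```bash
python3 -c "
from h import *;togo(.5938,.3466,.074)"
```

```text
pos [0.5942 0.3473 0.0756] yaw -93.33 go [-0.0014 -0.0008  0.0031] F [-0.7 -0.8  6.6] w 0.0128 t 36.95
```

Request:
send_rows([
  [[-0.8,0,0,-0.01,0],[-0.8,0,0,-0.03,0],[-0.8,0,0,-0.05,0],[-0.8,0,0,-0.06,0],[-0.8,0,0,-0.05,0],[-0.8,0,0,-0.05,0],[-0.8,0,0,0,-0.0084],[-0.8,0,0,0,-0.0083],[-0.8,0,0,0,0]],
])

```text
clock: 37.7
tool_pos: [0.5935, 0.347, 0.1999]
orientation: [[-0.049, 0.999, 0.0], [0.999, 0.049, 0.001], [0.001, 0.0, -1.0]]
ft_force: [-0.3, -0.2, -2.5]
width: 0.0126
gripper_force: 68.3
```

Request:
send_rows([
  [[-0.8,-0.02,-0.002,0,0],[-0.8,-0.05,-0.002,0,0],[-0.8,-0.065,-0.002,0,0],[-0.8,-0.065,-0.002,0,0],[-0.8,-0.065,-0.002,0,0],[-0.8,-0.065,-0.002,0,0],[-0.8,-0.065,-0.002,0,0],[-0.8,-0.065,-0.002,0,0],[-0.8,-0.065,-0.002,0,0],[-0.8,-0.065,-0.002,0,0],[-0.8,-0.04,-0.001,0,0],[-0.8,-0.02,0,0,0]],
])

```text
clock: 38.7
tool_pos: [0.5972, 0.0166, 0.1993]
orientation: [[-0.039, 0.999, -0.001], [0.999, 0.039, -0.002], [-0.002, -0.001, -1.0]]
ft_force: [-0.5, -0.6, -2.2]
width: 0.0128
gripper_force: 68.2
```

Request:
send_rows([
  [[-0.8,0,0,0,0],[-0.8,0,0,0,0],[-0.8,0,0,0,0]],
])

```text
clock: 38.95
tool_pos: [0.5981, 0.024, 0.1989]
orientation: [[-0.048, 0.999, -0.001], [0.999, 0.048, 0.001], [0.001, -0.001, -1.0]]
ft_force: [-0.3, 0.5, -1.7]
width: 0.0126
gripper_force: 68.3
```

Run:
```python
from h import *
togo(.598,.09,.12)
im,C,o=shoot("wrist","w24");np.savez('w24.npz',K=C[0],R=C[1],t=C[2]);g=cv2.cvtColor(im,cv2.COLOR_BGR2GRAY)
c=proj(C,[[.598,.09,.055]])[0];print(c);c=c.astype(int)
for r in range(c[1]-34,c[1]+35,3): print(r,' '.join('%3d'%v for v in g[r,c[0]-36:c[0]+37:3]))
```

```text
pos [0.5981 0.024  0.1989] yaw -87.22 go [0.1317 0.0063 0.1579] F [-0.3  0.5 -1.7] w 0.0126 t 38.95
[287.43003459 125.33493509]
91  94  99 105 103  99  98 108 102 102 101 106 109 105 105 108 104 106 106  99 101 103 104 101 100 103
94  71  77  91  98  97  98 108 103 103 102 106 108 106 104 107 103 106 106 100 100 104 103 103 100 102
97  65  68  72  70  74  96 104 101 104 105 106 108 104 105 107 105 105 105  98 102 103 103 102 100 104
100  65  68  72  67  68  70  74  75  90  99 103 104 102 102 103 101 106 106  98  95  92  90  90  97  99
103  74  77  78  78  74  79  81  77  78  79  79  80  79  78  79  82  90  92  87  86  84  84  82  83  84
106 107 108 106 106 106 107 115 116 116 115 116 118 116 115 115 119 127 124 127 129 151 154 155 154 151
109 109 109 108 108 107 109 118 122 120 121 120 119 121 123 120 120 119 120 118 122 154 159 159 158 157
112 108 110 108 109 108 110 119 121 121 119 120 121 119 121 122 119 119 119 121 123 155 159 160 160 158
115 109 109 109 108 109 110 121 122 121 121 120 119 116 112 115 123 121 120 119 124 156 159 159 159 158
118 110 109 109 110 109 111 121 122 121
[... 716 characters left out ...]
 120 121 122 123 123 119 111 108 114 120 122 121 120 130 161 164 162 161 161
142 159 155 135 135 131 112 119 120 120 121 122 123 123 120 120 120 118 122 120 128 161 164 161 162 159
145 161 161 162 162 162 154 129 122 121 119 122 122 124 123 121 120 121 120 120 131 161 163 161 161 160
148 162 162 163 164 163 163 145 142 139 137 137 139 138 139 139 138 136 136 138 143 163 164 164 163 162
151 162 161 161 164 164 163 164 164 164 163 163 164 165 164 163 162 161 162 163 162 162 165 164 163 162
154 161 160 160 160 161 161 162 165 164 166 163 162 161 164 166 163 163 162 164 162 163 165 164 163 163
157 161 161 161 162 161 160 162 163 163 163 163 162 162 164 166 166 164 162 162 162 163 164 164 161 161
```

Run:
```python
from h import *
d=np.load('w24.npz');C=(d['K'],d['R'],d['t'])
print(ray(C,[(290,127.2),(288,126.1)],.055))
togo(*ray(C,(289.3,126.8),.055)[0,:2],.125)
im=cv2.imread('pics/w24.png');g=cv2.cvtColor(im,cv2.COLOR_BGR2GRAY)
```

```text
[[0.60030122 0.08855065 0.055     ]
 [0.59852474 0.08938569 0.055     ]]
pos [0.5981 0.0242 0.1989] yaw -87.18 go [0.1289 0.0096 0.1478] F [ 0.1  0.7 -2.1] w 0.013 t 39.0
```

Request:
send_rows([
  [[-0.8,0.02,0.0019,0.01,0],[-0.8,0.03,0.0019,0.02,0],[-0.8,0.03,0.0019,0.03,0],[-0.8,0.03,0.0019,0.04,0],[-0.8,0.0189,0.002,0.04,0],[-0.8,0,0,0.01,0],[-0.8,0,0,0,0],[-0.8,0,0,0,0],[-0.8,0,0,0,0]],
])

```text
clock: 39.75
tool_pos: [0.6007, 0.0857, 0.1253]
orientation: [[-0.046, 0.999, 0.002], [0.999, 0.046, -0.0], [-0.0, 0.002, -1.0]]
ft_force: [0.9, -0.2, -1.8]
width: 0.0128
gripper_force: 68.3
```

```bash
python3 -c "
from h import *;togo(.5997,.0893,.113);shoot('scene','s8');shoot('top','t8');shoot('wrist','w25')
a=cv2.imread('pics/s8.png')[190:310,270:400];b=cv2.imread('pics/w25.png')
cv2.imwrite('pics/s8c.png',np.hstack([cv2.resize(a,(455,420),interpolation=cv2.INTER_CUBIC),cv2.resize(b[100:,150:420],(345,420))]))
"
```

```text
pos [0.6007 0.0857 0.1253] yaw -87.38 go [ 0.0072 -0.0017  0.0245] F [ 0.9 -0.2 -1.8] w 0.0128 t 39.75
```

View pics/s8c.png

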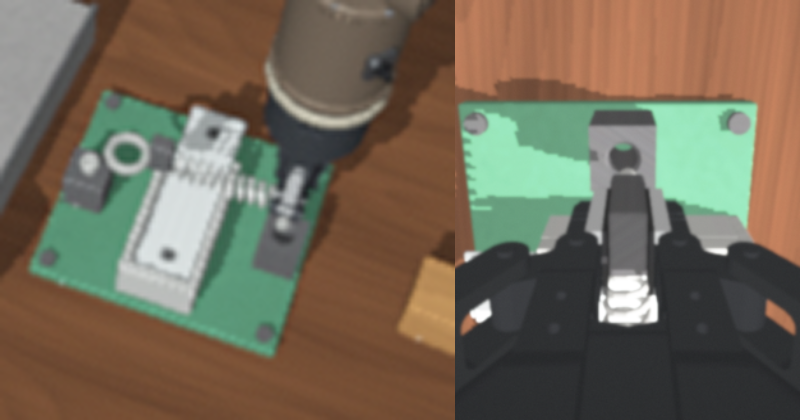

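Pictures are used up. This last one shows the pin hovering over the lug hole, with the block lined up with the hole sideways. I'll lower it with force checks.

Request:
send_rows([
  [[-0.8,0.0072,-0.0017,0.01,0],[-0.8,0,0,0.014,0],[-0.8,0,0,0,0],[-0.8,0,0,0,0]],
])

```text
clock: 40.23
tool_pos: [0.5984, 0.09, 0.1116]
orientation: [[-0.047, 0.999, -0.001], [0.999, 0.047, -0.0], [-0.0, -0.001, -1.0]]
ft_force: [-0.4, -0.2, -2.9]
width: 0.0128
gripper_force: 68.3
```

Request:
send_rows([
  [[-0.8,0,0,0.008,0],[-0.8,0,0,0.006,0],[-0.8,0,0,0,0]],
])

```text
clock: 40.48
tool_pos: [0.5986, 0.0899, 0.1045]
orientation: [[-0.047, 0.999, -0.001], [0.999, 0.047, -0.0], [-0.0, -0.001, -1.0]]
ft_force: [-0.1, 0.6, -1.8]
width: 0.0126
gripper_force: 68.4
```

```bash
python3 -c "
from h import *;togo(.5997,.0893,.08)"
```

```text
pos [0.5986 0.0899 0.1045] yaw -87.33 go [-0.0013  0.0022  0.049 ] F [-0.1  0.6 -1.8] w 0.0126 t 40.4833
```

Request:
send_rows([
  [[-0.8,0,0.001,0.008,0],[-0.8,0,0,0.008,0],[-0.8,0,0,0,0]],
])

```text
clock: 40.73
tool_pos: [0.599, 0.0899, 0.0963]
orientation: [[-0.047, 0.999, -0.001], [0.999, 0.047, -0.0], [-0.0, -0.001, -1.0]]
ft_force: [-0.6, -0.5, -2.4]
width: 0.0128
gripper_force: 68.4
```

Request:
send_rows([
  [[-0.8,0,0,0.008,0],[-0.8,0,0,0.008,0],[-0.8,0,0,0.006,0],[-0.8,0,0,0,0],[-0.8,0,0,0,0]],
])

```text
clock: 41.15
tool_pos: [0.5993, 0.09, 0.086]
orientation: [[-0.047, 0.999, -0.0], [0.999, 0.047, -0.0], [-0.0, -0.0, -1.0]]
ft_force: [-0.3, 0.2, -1.7]
width: 0.0128
gripper_force: 68.4
```

Request:
send_rows([
  [[-0.8,0,0,0.004,0],[-0.8,0,0,0.004,0],[-0.8,0,0,0,0],[-0.8,0,0,0,0]],
])

```text
clock: 41.48
tool_pos: [0.5994, 0.09, 0.0821]
orientation: [[-0.047, 0.999, -0.0], [0.999, 0.047, 0.0], [0.0, -0.0, -1.0]]
ft_force: [-0.5, -1.1, -2.2]
width: 0.0128
gripper_force: 68.4
```

```bash
python3 -c "
from h import *;togo(.5997,.0893,.0806)"
```

```text
pos [0.5994 0.09   0.0821] yaw -87.33 go [-0.0014  0.0006  0.0031] F [-0.5 -1.1 -2.2] w 0.0128 t 41.4833
```

Request:
send_rows([
  [[-0.5,0,0,0,0],[0,0,0,0,0],[0,0,0,0,0],[0,0,0,0,0],[0,0,0,-0.03,0],[0,0,0,-0.06,0],[0,0,0,-0.07,0],[0,0,0,-0.07,0],[0,0,0,0,0]],
])

```text
clock: 42.23
tool_pos: [0.603, 0.0896, 0.204]
orientation: [[-0.046, 0.999, 0.01], [0.999, 0.046, 0.002], [0.002, 0.01, -1.0]]
ft_force: [0.7, -1.2, -1.0]
width: 0.0426
gripper_force: 0.0
```

Request:
send_rows([
  [[0,-0.03,-0.001,0,0],[0,-0.055,-0.001,0,0],[0,-0.06,-0.001,0,0],[0,-0.06,-0.001,0,0],[0,-0.06,-0.001,0,0],[0,-0.06,-0.001,0,0],[0,-0.06,-0.001,0,0],[0,-0.045,-0.001,0,0],[0,-0.01,-0.001,0,0],[0,0,0,0,0],[0,0,0,0,0],[0,0,0,0,0]],
])

```text
clock: 43.23
tool_pos: [0.6052, -0.1283, 0.1966]
orientation: [[-0.048, 0.999, -0.001], [0.999, 0.048, 0.001], [0.001, -0.001, -1.0]]
ft_force: [0.6, 0.5, 0.6]
width: 0.0425
gripper_force: 0.0
```

Run:
```python
from h import *
togo(.6047,-.0194,.081)
im,C,o=shoot("wrist","w26");np.savez('w26.npz',K=C[0],R=C[1],t=C[2]);g=cv2.cvtColor(im,cv2.COLOR_BGR2GRAY)
p=proj(C,[[.6047,-.0174,.093],[.606,-.045,.061],[.608,-.08,.069],[.5995,.0895,.093]]);print(p.round(0))
c=p[0].astype(int)
for r in range(0,270,4): print(r,' '.join('%3d'%v for v in g[r,c[0]-40:c[0]+41:3]))
```

```text
pos [ 0.6052 -0.1283  0.1966] yaw -87.23 go [0.2174 0.0098 0.2315] F [0.6 0.5 0.6] w 0.0425 t 43.2333
[[ 291.   59.]
 [ 290.  104.]
 [ 290.  148.]
 [ 291. -135.]]
0 194 180 150 131 130 132 131 131 131 130  94 118 164 166 187 206 199 192 193 195 199 199 198 198 198 198 198
4 106  91  85  91  92  88  88  89  89  89 107 108 108  98 105 107  98  84 103 116 116 118 116 116 116 116 117
8 136 112 112 113 120 140 141 144 146 119 107 146 142 138 137 138 138 138 138 136 134 132 133 132 135 135 136
12 215 175 164 164 165 168 168 168 170 157  90 117 181 182 197 207 211 206 213 234 236 235 236 236 236 236 237
16 168 190 227 228 228 212 207 208 208 198 126 118 159 150 129 124 114 114 164 233 237 236 236 237 237 236 236
20 230 184 171 169 213 231 232 235 235 180 115 221 236 235 235 232 232 235 236 236 237 236 237 237 237 237 237
24 185 187 170 164 165 166 165 167 168 183  97 131 198 220 210 211 211 213 224 235 236 236 236 236 236 236 236
28 168 210 231 226 229 229 229 230 229 218 138 122 165 162 165 167 149 149 173 236 239 239 239 239 239 239 239
32 223 200 166 166 211 220 232 237 237 197 113 195 2
[... 5950 characters left out ...]
 160 161 162 164 161 158 151
248 155 156 158 159 161 161 160 157 160 161 160 160 163 163 157 156 160 161 159 157 156 159 166 169 164 163 115
252 152 155 155 157 155 158 158 158 164 163 157 154 159 161 160 162 159 159 160 162 163 161 163 164 165 163 101
256 148 145 151 156 157 159 156 156 160 157 154 155 161 160 160 162 161 158 161 163 159 159 160 162 165 161  90
260 153 152 157 156 154 161 155 158 165 162 163 155 157 161 159 162 160 158 161 161 156 157 155 159 162 157  77
264 154 151 154 155 155 158 157 156 157 159 159 154 159 160 159 161 156 156 156 157 158 160 159 159 161 156  76
268 158 158 156 153 160 163 156 165 167 162 162 161 162 162 162 160 163 160 159 157 157 156 158 161 162 158  71
```

Run:
```python
from h import *
d=np.load('w26.npz');C=(d['K'],d['R'],d['t'])
e=ray(C,(292.5,60),.093)[0];y=ray(C,(292.5,105),.059)[0];p=ray(C,(291,148.7),.069)[0];b=ray(C,(290.5,149),.055)[0]
print('endtab',e,'eye',y,'post',p,'boss',b,'eye-post',(y-p),'e-y',e-y);togo(e[0],e[1]-.002,.105)
```

```text
endtab [ 0.60609728 -0.01793353  0.093     ] eye [ 0.60838149 -0.0458031   0.059     ] post [ 0.60883996 -0.08077084  0.069     ] boss [ 0.60871817 -0.08214608  0.055     ] eye-post [-0.00045847  0.03496774 -0.01      ] e-y [-0.00228421  0.02786957  0.034     ]
pos [ 0.6053 -0.1282  0.1968] yaw -87.2 go [0.2159 0.0123 0.1838] F [0.6 0.6 0.8] w 0.0424 t 43.2833
```

Request:
send_rows([
  [[0,0.03,0.002,0,0],[0,0.05,0.003,0,0],[0,0.05,0.003,0.03,0],[0,0.05,0.003,0.05,0],[0,0.0359,0.0013,0.05,0],[0,0,0,0.04,0],[0,0,0,0.01,0],[0,0,0,0,0],[0,0,0,0,0],[0,0,0,0,0]],
])

```text
clock: 44.12
tool_pos: [0.6072, -0.0227, 0.1087]
orientation: [[-0.046, 0.999, 0.002], [0.999, 0.046, -0.0], [-0.0, 0.002, -1.0]]
ft_force: [0.2, 0.1, -0.5]
width: 0.0427
gripper_force: 0.0
```

```bash
python3 -c "
from h import *;togo(.6062,-.020,.081)"
```

```text
pos [ 0.6072 -0.0227  0.1087] yaw -87.39 go [ 0.0056 -0.002   0.0555] F [ 0.2  0.1 -0.5] w 0.0427 t 44.1167
```

Request:
send_rows([
  [[0,0.005,-0.002,0.01,0],[0,0,0,0.02,0],[0,0,0,0.015,0],[0,0,0,0.0095,0],[0,0,0,0,0],[0,0,0,0,0]],
])

```text
clock: 44.62
tool_pos: [0.6049, -0.0196, 0.0795]
orientation: [[-0.046, 0.999, -0.001], [0.999, 0.046, -0.0], [-0.0, -0.001, -1.0]]
ft_force: [-0.1, -0.7, 0.2]
width: 0.0424
gripper_force: 0.0
```

```bash
python3 -c "
from h import *;togo(.6062,-.020,.081)"
```

```text
pos [ 0.6049 -0.0196  0.0795] yaw -87.34 go [-0.001   0.0025 -0.003 ] F [-0.1 -0.7  0.2] w 0.0424 t 44.6167
```

Request:
send_rows([
  [[-0.4,0,0,0,0],[-0.6,0,0,0,0],[-0.8,0,0,0,0],[-0.8,0,0,0,0],[-0.8,0,0,0,0]],
], newtons=90)

```text
clock: 45.03
tool_pos: [0.6057, -0.0194, 0.0805]
orientation: [[-0.047, 0.999, 0.001], [0.999, 0.047, 0.0], [-0.0, 0.001, -1.0]]
ft_force: [-0.7, -0.9, 4.4]
width: 0.0125
gripper_force: 87.9
```

Request:
send_rows([
  [[-0.8,0,0,-0.01,0],[-0.8,0,0,-0.013,0],[-0.8,0,0,-0.01,0],[-0.8,0,0,-0.002,0],[-0.8,0,0,0,0]],
])

```text
clock: 45.45
tool_pos: [0.6055, -0.0194, 0.0981]
orientation: [[-0.047, 0.999, 0.001], [0.999, 0.047, 0.0], [0.0, 0.001, -1.0]]
ft_force: [-0.2, -0.1, -2.7]
width: 0.0121
gripper_force: 87.7
```

Request:
send_rows([
  [[-0.8,-0.01,0,0,0],[-0.8,-0.01,0,0,0],[-0.8,-0.01,0,0,0],[-0.8,0,0,0,0]],
])

```text
clock: 45.78
tool_pos: [0.6055, -0.0352, 0.0973]
orientation: [[-0.046, 0.999, -0.001], [0.999, 0.046, 0.0], [0.0, -0.001, -1.0]]
ft_force: [-1.1, 4.0, -2.6]
width: 0.0124
gripper_force: 87.8
```

```bash
python3 -c "
from h import *;togo(.6077,-.0545);shoot('scene','s9');shoot('wrist','w27')"
```

```text
pos [ 0.6055 -0.0352  0.0973] yaw -87.39 go [-0.0387  0.0026 -0.    ] F [-1.1  4.  -2.6] w 0.0124 t 45.7833
```

Request:
send_rows([
  [[-0.8,-0.01,0,0,0],[-0.8,-0.01,0,0,0],[-0.8,-0.01,0,0,0],[-0.8,-0.0084,0,0,0],[-0.8,0,0,0,0],[-0.8,0,0,0,0]],
])

```text
clock: 46.38
tool_pos: [0.6066, -0.0518, 0.0971]
orientation: [[-0.048, 0.999, -0.001], [0.999, 0.048, 0.002], [0.002, -0.001, -1.0]]
ft_force: [-1.1, 6.7, -3.0]
width: 0.0123
gripper_force: 87.7
```

```bash
python3 -c "
from h import *;togo(.6061,-.0544)
im,C,o=shoot('wrist','w28');g=cv2.cvtColor(im,cv2.COLOR_BGR2GRAY);p=proj(C,[[.6088,-.0808,.072]])[0];print(p)
im,C,o=shoot('scene','s10');g=cv2.cvtColor(im,cv2.COLOR_BGR2GRAY);p=proj(C,[[.6088,-.0808,.072]])[0].astype(int);print(p)
for r in range(p[1]-16,p[1]+17,1): print(r,' '.join('%3d'%v for v in g[r,p[0]-18:p[0]+22]))
"
```

```text
pos [ 0.6066 -0.0518  0.0971] yaw -87.26 go [-0.0051 -0.0012 -0.    ] F [-1.1  6.7 -3. ] w 0.0123 t 46.3833
[284.44467821 299.03788647]
[296 234]
218 158 160 155 131 101  84  80  81  82  75  65  59  58  60  67  84  90  78  64  57  58  59  59  60  61  62  61  61  62  61  57  56  55  54  53  52  51  48  46  43
219 160 159 145 117  91  80  80  81  77  66  59  57  58  64  77  85  90  85  76  65  58  59  60  59  61  61  59  60  58  59  58  56  56  56  53  52  50  47  45  40
220 159 151 127 101  82  80  82  81  73  61  56  57  64  75  83  87  87  86  84  79  67  60  60  61  60  61  59  59  59  59  58  56  56  54  53  51  49  44  43  46
221 158 138 111  89  81  83  82  77  67  58  57  61  74  84  86  84  84  83  92  99  80  62  58  61  60  61  60  59  60  58  57  56  56  53  52  49  46  47  57  76
222 152 124  97  83  81  82  81  71  59  56  56  67  80  86  87  85  84  84  98 112  89  64  59  61  59  60  61  60  57  58  56  56  55  53  51  50  57  72  92 112
223 139 109  84  79  82  82  75  64  55  54  60  74  84  88  88  87  86  90 108 117  94  64  56  60  61  60  60  59  58  58  58  57  6
[... 3757 characters left out ...]
 129 129 126 137 169 187 163 143 175 214 222
247  57  57  57  57  56  62  79  93 108 110 108 105 104 108 102  99 100 100 100 100  93  71  74  98 122 130 129 129 129 130 127 127 147 185 189 151 152 196 218 221
248  56  56  55  56  55  61  79  99 120 124 124 120 119 131 118 102  99  98  99  98  91  77  93 117 129 131 129 129 130 129 127 130 156 186 177 150 177 211 221 221
249  55  55  56  54  53  56  80 109 126 130 130 128 128 133 125 113 107 104 101  97  91  93 114 129 131 131 130 130 130 128 126 139 175 190 162 150 192 216 221 221
250  56  56  56  54  52  58  83 118 129 130 130 130 130 130 128 125 124 120 112 106 101 114 127 131 131 131 130 130 129 129 129 151 189 197 160 155 201 219 221 221
```

Request:
send_rows([
  [[-0.8,-0.006,-0.001,0,0],[-0.8,0,0,0,0],[-0.8,0,0,0,0]],
])

```text
clock: 46.73
tool_pos: [0.6064, -0.0545, 0.0971]
orientation: [[-0.048, 0.999, -0.001], [0.999, 0.048, 0.002], [0.002, -0.001, -1.0]]
ft_force: [0.3, 8.1, -3.6]
width: 0.0124
gripper_force: 87.7
```

```bash
python3 -c "
from h import *;togo(.6061,-.0544)
im,C,o=shoot('scene','s11');g=cv2.cvtColor(im,cv2.COLOR_BGR2GRAY)
for r in range(226,245,1): print(r,' '.join('%3d'%v for v in g[r,284:308]))
print(proj(C,[[.6088,-.0808,.069],[.6088,-.0808,.055],[.6088,-.0808,.078]]))
"
```

```text
pos [ 0.6064 -0.0545  0.0971] yaw -87.24 go [ 0.0002 -0.0005  0.    ] F [ 0.3  8.1 -3.6] w 0.0124 t 46.7333
226  60  57  57  65  78  81  80  80  79  77  87 110 121 106  75  62  87 117 112  86  67  54  40  32
227  56  56  60  74  84  85  84  82  79  79  94 118 123  99  68  77 125 147 139 108  75  54  38  30
228  55  56  64  78  85  86  85  83  80  85 106 124 123 101  75 113 173 187 169 120  73  49  35  36
229  57  60  74  81  84  83  82  85  94 115 141 154 154 138 119 149 188 196 177 123  67  41  33  40
230  57  66  80  85  84  82  85 108 143 169 183 190 194 190 174 174 191 195 172 115  59  35  34  40
231  59  75  84  86  85  85 110 155 179 182 176 177 183 192 196 193 196 192 155  91  44  35  36  40
232  64  80  86  84  82  97 146 176 170 150 130 129 138 151 178 192 197 189 139  69  34  35  36  38
233  73  82  85  83  80 113 169 176 144 115 100 102 125 131 170 192 195 177 120  54  33  32  34  40
234  80  83  83  82  80 121 177 164 122 111 125 101  93 117 173 195 194 156 102  91  72  39  35  40
235  84  86  84  81  80 125 181 166 123 111 117  92  72 106 158 184 184 135 106 145 118  61 
[... 295 characters left out ...]
  77 128 103
239  88  88  86  85  89  97 115 157 196 204 201 195 192 179 153 135 105  84  74  50  40  96 145 116
240  87  87  88  90 101 106 107 120 149 166 179 185 195 184 148 115  88  68  60  52  56 104 145 124
241  84  85  85  92 112 122 119 111 112 119 128 136 148 141 121 104  80  61  68  74  77 100 123 131
242  84  83  82  87 104 111 110 113 119 117 110 108 110 108 104  98  71  57  72  83  92 112 123 131
243  88  86  83  85  97 101 102 105 110 109 112 117 116 109 105  88  62  61  79  88 100 122 128 130
244  91  89  90  98 101 101 101 101 100 100 104 108 109 111 111  83  58  71  84  98 117 128 129 128
[[296.80978615 235.44182568]
 [296.64355606 237.77987682]
 [296.91825619 233.91617843]]
```

Request:
send_rows([
  [[-0.8,0,0,0.006,0],[-0.8,0,0,0.006,0],[-0.8,0,0,0,0]],
])

```text
clock: 47.03
tool_pos: [0.6063, -0.0542, 0.091]
orientation: [[-0.048, 0.999, -0.001], [0.999, 0.048, 0.003], [0.003, -0.001, -1.0]]
ft_force: [-0.6, 7.5, -1.3]
width: 0.0127
gripper_force: 88.1
```

Request:
send_rows([
  [[-0.8,0,0,0.006,0],[-0.8,0,0,0.006,0],[-0.8,0,0,0,0]],
])

```text
clock: 47.28
tool_pos: [0.6063, -0.0541, 0.085]
orientation: [[-0.048, 0.999, -0.001], [0.999, 0.048, 0.003], [0.003, -0.001, -1.0]]
ft_force: [0.1, 8.2, -0.6]
width: 0.0128
gripper_force: 88.2
```

```bash
python3 -c "
from h import *;togo(.6061,-.0544,.0805)"
```

```text
pos [ 0.6063 -0.0541  0.085 ] yaw -87.22 go [-0.0005 -0.0004  0.0089] F [ 0.1  8.2 -0.6] w 0.0128 t 47.2833
```

Request:
send_rows([
  [[-0.8,0,0,0.004,0],[-0.8,0,0,0.003,0],[-0.8,0,0,0,0],[-0.8,0,0,0,0]],
])

```text
clock: 47.62
tool_pos: [0.6065, -0.0542, 0.0819]
orientation: [[-0.048, 0.999, -0.001], [0.999, 0.048, 0.003], [0.003, -0.0, -1.0]]
ft_force: [-1.5, 7.9, -0.8]
width: 0.0126
gripper_force: 88.2
```

Request:
send_rows([
  [[-0.8,0,0,0.003,0],[-0.8,0,0,0,0],[-0.8,0.004,0,0,0],[-0.8,0.004,0,0,0],[-0.8,0.003,0,0,0],[-0.8,0,0,0,0],[-0.8,0,0,0,0]],
])

```text
clock: 48.2
tool_pos: [0.6065, -0.0491, 0.0807]
orientation: [[-0.049, 0.999, 0.0], [0.999, 0.049, 0.002], [0.002, 0.0, -1.0]]
ft_force: [-2.1, 8.0, 1.5]
width: 0.0126
gripper_force: 88.6
```

```bash
python3 -c "
from h import *;togo(.6061,-.0474,.0805)"
```

```text
pos [ 0.6065 -0.0491  0.0807] yaw -87.22 go [ 0.0033 -0.0006  0.0004] F [-2.1  8.   1.5] w 0.0126 t 48.2
```

Request:
send_rows([
  [[-0.8,0.002,0,0,0],[-0.8,0.002,0,0,0],[-0.8,0,0,0,0]],
])

```text
clock: 48.45
tool_pos: [0.6063, -0.0486, 0.0806]
orientation: [[-0.047, 0.999, 0.0], [0.999, 0.047, 0.0], [0.0, 0.0, -1.0]]
ft_force: [-0.9, 4.4, 0.3]
width: 0.0124
gripper_force: 88.3
```

Request:
send_rows([
  [[-0.6,0,0,0,0],[-0.4,0,0,0,0],[0,0,0,0,0],[0,0,0,0,0],[0,0,0,0,0]],
])

```text
clock: 48.87
tool_pos: [0.6062, -0.0497, 0.0806]
orientation: [[-0.046, 0.999, 0.0], [0.999, 0.046, -0.0], [-0.0, 0.0, -1.0]]
ft_force: [0.3, 0.4, -0.2]
width: 0.0425
gripper_force: 0.0
```

Request:
send_rows([
  [[0,0,0,-0.02,0],[0,0,0,-0.05,0],[0,0,0,-0.08,0],[0,0,0,-0.08,0],[0,-0.06,0,0,0],[0,-0.07,0,0,0],[0,-0.04,0,0,0],[0,0,0,0,0],[0,0,0,0,0]],
])

```text
clock: 49.62
tool_pos: [0.6098, -0.1359, 0.1964]
orientation: [[-0.043, 0.999, 0.001], [0.999, 0.043, -0.001], [-0.001, 0.001, -1.0]]
ft_force: [0.1, -0.2, -0.4]
width: 0.043
gripper_force: 0.0
```

Run:
```python
from h import *
togo(.6061,-.13)
im,C,o=shoot("wrist","w30");np.savez('w30.npz',K=C[0],R=C[1],t=C[2]);g=cv2.cvtColor(im,cv2.COLOR_BGR2GRAY)
p=proj(C,[[.6088,-.0808,.069],[.6088,-.074,.061]]);print(p.round(0))
c=p[0].astype(int)
for r in range(max(0,c[1]-80),c[1]+32,3): print(r,' '.join('%3d'%v for v in g[r,c[0]-36:c[0]+37:3]))
```

```text
pos [ 0.6098 -0.1359  0.1964] yaw -87.51 go [ 0.0121 -0.0069 -0.    ] F [ 0.1 -0.2 -0.4] w 0.043 t 49.6167
[[285. 139.]
 [286. 130.]]
58 130 144 153 156 167 179 188 179 114 128 161 166 182 188 193 193 201 204 206 207 203 203 203 201 202
61 174 154 154 154 155 156 165 169 116 187 217 220 225 224 226 227 226 225 212 207 217 223 224 221 220
64 132 131 140 142 143 143 143 143 131 107 116 134 151 170 189 194 185 155 147 148 152 152 153 154 152
67 147 144 149 173 200 199 201 200 181 136 158 167 189 199 193 187 179 201 203 203 202 203 202 202 201
70 189 189 164 138 145 148 187 186 120 121 166 179 189 195 198 198 198 200 200 199 200 201 199 200 199
73  90  90 105 111  94  86  99 102 107 179 175 142 120 124 123 124 124 126 124 125 123 124 123 122 123
76  77  79  84  90  97  92  91  91  95 135 168 171 119  96  93 104 163 116 100 100 101 100 100 101  99
79  99 101 102 102 102 103 103 103 103  73  89  91  92  91  94  95 144 111 104 105 105 104 106 105 105
82 120 122 122 121 120 122 122 122 122  80  90  92  94  95  98 102 123 121 121 122 124 121 124 124 124
85 120 122 121 120 120 121 121 122 123 
[... 2271 characters left out ...]
  94  92  91  96 112 132 156 147 121 100  92  94 104 122 123 123 122 121 124
154 120 120 119 119 117  83  94  93  93  91  93  92  93  92  93  94  93  91 102 122 122 123 124 122 123
157 113 113 111 112 112  85  90  91  91  90  89  89  91  88  89  89  91  89  97 111 111 112 112 112 112
160  75  73  71  74  76  74  73  78  81  77  74  74  79  81  81  77  74  76  74  70  69  75  74  77  82
163  73  73  72  76  76  74  70  76  78  75  73  71  79  80  81  78  76  66  59  50  47  56  55  57  60
166  74  74  71  74  75  73  71  75  79  75  73  71  78  79  80  73  65  50  48  47  48  49  49  52  52
169  75  73  71  72  75  73  72  75  80  75  74  73  78  80  76  52  49  50  48  46  48  49  51  50  53
```

The ring encloses the post head with the boss showing inside it, so the eye is seated. One last numeric check of the pin block and stack, with the arm moved clear.

Request:
send_rows([
  [[0,0,0,-0.08,0],[0,0,0,-0.08,0],[0,-0.06,0,0,0],[0,-0.06,0,0,0],[0,-0.06,0,0,0],[0,0,0,0,0]],
])

```text
clock: 50.17
tool_pos: [0.613, -0.2295, 0.2763]
orientation: [[-0.041, 0.999, 0.0], [0.999, 0.041, -0.004], [-0.004, -0.0, -1.0]]
ft_force: [-1.7, -0.3, -0.4]
width: 0.0429
gripper_force: 0.0
```

Run:
```python
from h import *
im,C,o=shoot('top','t12');H,S,V=cv2.split(cv2.cvtColor(im,cv2.COLOR_BGR2HSV))
m=((S<40)&(V>185)).astype(np.uint8)
lug=ray(C,(196.5,183.75),.055)[0,:2]-[.5995,.0893]
for c in blobs(m,60,3000):
    P=ray(C,c[:,0],.05)[:,:2]-lug
    if abs(P[:,1].mean())<.1 and P[:,0].mean()<.7: print('top white',c[:,0].min(0),c[:,0].max(0),'x',P[:,0].min().round(4),P[:,0].max().round(4))
g=cv2.cvtColor(im,cv2.COLOR_BGR2GRAY)
for n in('top','scene'):
    if n=='scene': im,C,o=shoot('scene','s12');g=cv2.cvtColor(im,cv2.COLOR_BGR2GRAY)
    b=(215,240,155,225) if n=='top' else (295,350,220,280)
    q=cv2.resize(g[b[2]:b[3],b[0]:b[1]],None,fx=4,fy=4,interpolation=cv2.INTER_CUBIC)
    for c in blobs(q<130,40,400):
        x,y,w,h=cv2.boundingRect(c);p=((x+w/2)/4+b[0],(y+h/2)/4+b[2]);print(n,p,w,h,ray(C,p,.050)[0,:2].round(4))
C=cam('scene');print(proj(C,[[.6051,.0847,.055],[.6051,.0847,.093]]))
for r in range(236,268,1): print(r,' '.join('%3d'%v for v in g[r,334:366]))
```

```text
top white [207 153] [240 216] x 0.5084 0.684
scene (318.125, 262.75) 11 10 [0.6567 0.0058]
scene (304.5, 258.75) 10 22 [ 0.6607 -0.0346]
scene (299.5, 254.375) 12 11 [ 0.6535 -0.0531]
scene (307.125, 251.25) 23 40 [ 0.6352 -0.0367]
scene (298.25, 238.875) 26 25 [ 0.6076 -0.0759]
scene (331.125, 228.125) 11 9 [5.335e-01 3.000e-04]
[[350.40395159 257.19360879]
 [352.26558747 251.05738689]]
236 221 201 167 144 114  90  88  89  86  95 121 132 132 131 130 131 131 129 130 130 132 131 132 132 127 117 102  92  91  93  87  73
237 218 184 180 186 145  97  87  88  89 101 123 128 127 129 128 127 128 130 130 131 132 132 132 130 119 106  89  82  83  96 109  88
238 218 187 184 177 132  93  87  88  94 115 123 115 109 115 110 112 125 130 128 130 131 132 132 130 115 100  81  69  75  89  96  79
239 201 186 191 160 110  88  87  87  95 115 116 111 100 102  99 113 128 128 116 121 131 133 133 131 115  90  72  68  76  86  79  66
240 182 187 196 154 101  87  89  88  92 108 117 108 104 111 102 109 126 125 109 107 121 129 133 130 110  87  76  78  86  90  77  62
241 165 183 177 133  94  87  87  89  99 118 122 1
[... 2814 characters left out ...]
  94  75  66  81  89  91  89  89  89  89
263 118 132 135 135 134 134 134 130 117 104 101 101 100 100 101 101 101 100 100 101 102  99  87  70  68  86  92  93  91  90  89  89
264 123 133 134 133 133 133 133 127 112 102 100 100 100 100 101 101 100 100 100  99 100  95  81  73  81  89  92  91  91  91  92  91
265 125 133 133 132 132 133 133 126 111 101  98  99  99 100 100 100 100 100  99  99  98  90  77  83  91  92  92  90  88  90  90  91
266 132 134 133 132 132 134 132 128 117 108 105 101  99  99 100 100  99  99  99  99  96  85  76  86  94  93  92  92  91  89  89  90
267 133 135 134 134 134 133 133 131 128 127 122 114 108 104 102 100  98  99  98 100  98  84  75  86  93  93  94  95  93  92  90  90
```

```bash
python3 -c "
from rig import manip;print(manip.job_done())"
```

```text
the job is handed in; nothing more can be done
None
```

The job is handed in at about 50 s, but the call returned no verdict: the three plates (all that were on the board) look stacked flat about 6 mm from the end stop, the pin is in the lug hole, and the spring's eye is over the post under tension. I could only see the top plate at the end, so the two below it are inferred from pushing the stack square, and I judged the pin's final depth from pixels rather than measuring it.

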